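Line up eggs by shell shade for the colour meter

TASK

Line the four eggs up by shell shade in the rubber seats of the white sample rail, ready for reading: the palest in the seat nearest the colour meter (the white and blue instrument with the round black port on top), then darker and darker, the darkest in the seat farthest from it. Lower each egg gently into its seat, never letting one drop, and leave the small glass beaker standing where it is.

Things in the scene. Friction and masses are not known exactly. Their poses are not given: they have to be found in the camera images.
- egg_white: Hen's egg, white shell, the palest. 56 mm long, 44 mm thick, about 60 g, rigid. Origin at its centre; its x axis runs along the egg to the pointed end. At the start it lies on its side, any way round, in a fixed brick-red rubber ring (42 mm across, 14 mm high), centre 30 mm above the bench; the ring is narrower than the egg, so fingers can pass down beside it.
- egg_cream: Hen's egg, cream (light tan) shell, second palest. 56 mm long, 44 mm thick, about 60 g, rigid. Origin at its centre; its x axis runs along the egg to the pointed end. At the start it lies on its side, any way round, in a fixed brick-red rubber ring (42 mm across, 14 mm high), centre 30 mm above the bench; the ring is narrower than the egg, so fingers can pass down beside it.
- egg_brown: Hen's egg, mid-brown shell, second darkest. 56 mm long, 44 mm thick, about 60 g, rigid. Origin at its centre; its x axis runs along the egg to the pointed end. At the start it lies on its side, any way round, in a fixed brick-red rubber ring (42 mm across, 14 mm high), centre 30 mm above the bench; the ring is narrower than the egg, so fingers can pass down beside it.
- egg_dark: Hen's egg, very dark brown shell, the darkest. 56 mm long, 44 mm thick, about 60 g, rigid. Origin at its centre; its x axis runs along the egg to the pointed end. At the start it lies on its side, any way round, in a fixed brick-red rubber ring (42 mm across, 14 mm high), centre 30 mm above the bench; the ring is narrower than the egg, so fingers can pass down beside it.
- seat_a: Fixed dark grey rubber cup, 42 mm across, 18 mm tall, hollow 34 mm across; first from the robot's left (largest y) of four alike, 75 mm apart, on a white rail 62 x 360 x 6 mm (ends 12 mm high), clear along both long sides. Origin: centre of its underside, 6 mm above the bench; y along the row to the robot's left, x away from the robot. An egg lying in it has its centre 34 mm above the origin.
- seat_b: Fixed dark grey rubber cup, 42 mm across, 18 mm tall, hollow 34 mm across; second from the left of four alike, 75 mm apart, on a white rail 62 x 360 x 6 mm (ends 12 mm high), clear along both long sides. Origin: centre of its underside, 6 mm above the bench; y along the row to the robot's left, x away from the robot. An egg lying in it has its centre 34 mm above the origin.
- seat_c: Fixed dark grey rubber cup, 42 mm across, 18 mm tall, hollow 34 mm across; third from the left of four alike, 75 mm apart, on a white rail 62 x 360 x 6 mm (ends 12 mm high), clear along both long sides. Origin: centre of its underside, 6 mm above the bench; y along the row to the robot's left, x away from the robot. An egg lying in it has its centre 34 mm above the origin.
- seat_d: Fixed dark grey rubber cup, 42 mm across, 18 mm tall, hollow 34 mm across; fourth, rightmost (smallest y) of four alike, 75 mm apart, on a white rail 62 x 360 x 6 mm (ends 12 mm high), clear along both long sides. Origin: centre of its underside, 6 mm above the bench; y along the row to the robot's left, x away from the robot. An egg lying in it has its centre 34 mm above the origin.
- colour_meter: Colour meter: white box 240 mm deep, 170 wide, with a blue deck and a round black port in a metal ring on top, 115 mm high. Fixed beyond the left or right end of the row. Origin under its centre. Beyond the other end is a fixed cream pH meter with dark red keypad and electrode rod 230 mm high, no part of the job.
- beaker: Small empty glass beaker, 45 mm across, 60 mm high, standing loose between two eggs. Origin at the centre of its underside, z up. To be left alone. (A blue-capped jar of like size stands between two other eggs, and a marker pen lies between the middle two.)
There are look-alikes about, which are no part of the job. Of the things shaped like the egg_brown, the brown one is meant.

How it is judged:
At the end, for the whole second after the job is handed in: Counting from the end of the row where the colour meter stands, the seats hold the white, the cream, the mid-brown and the dark egg in this order; each egg's centre is within 10 mm of its seat's centre seen from above and 28 to 42 mm above the seat's underside, and at rest (below 0.02 m/s) (((world y of colour_meter above 0 m and horizontal distance between egg_white and seat_a below 0.01 m and z of egg_white in the frame of seat_a between 0.028 and 0.042 m and horizontal distance between egg_cream and seat_b below 0.01 m and z of egg_cream in the frame of seat_b between 0.028 and 0.042 m and horizontal distance between egg_brown and seat_c below 0.01 m and z of egg_brown in the frame of seat_c between 0.028 and 0.042 m and horizontal distance between egg_dark and seat_d below 0.01 m and z of egg_dark in the frame of seat_d between 0.028 and 0.042 m) or (world y of colour_meter below 0 m and horizontal distance between egg_white and seat_d below 0.01 m and z of egg_white in the frame of seat_d between 0.028 and 0.042 m and horizontal distance between egg_cream and seat_c below 0.01 m and z of egg_cream in the frame of seat_c between 0.028 and 0.042 m and horizontal distance between egg_brown and seat_b below 0.01 m and z of egg_brown in the frame of seat_b between 0.028 and 0.042 m and horizontal distance between egg_dark and seat_a below 0.01 m and z of egg_dark in the frame of seat_a between 0.028 and 0.042 m)) and linear speed of each of egg_white, egg_cream, egg_brown, egg_dark below 0.02 m/s); the robot touches nothing.
It fails at once if an egg is dropped: it falls free of the fingers faster than 0.7 m/s (a fall of more than about 25 mm) ((linear speed of egg_white above 0.7 m/s and contact force between egg_white and the fingers below 0.05 N) or (linear speed of egg_cream above 0.7 m/s and contact force between egg_cream and the fingers below 0.05 N) or (linear speed of egg_brown above 0.7 m/s and contact force between egg_brown and the fingers below 0.05 N) or (linear speed of egg_dark above 0.7 m/s and contact force between egg_dark and the fingers below 0.05 N)).
It fails at once if the glass beaker is pushed more than 30 mm or tipped (distance of beaker from where it was at the start of the episode above 0.03 m or angle between beaker's own z axis and vertical above 0.35 rad).
It also fails if it takes over 112 s, if anything falls off the work surface, if the arm or the gripper's body presses on something with over 40 N, if the wrist force passes 120 N, or if a joint passes its speed limit or range.

ROBOT

A 6-joint arm with a two-finger parallel gripper is mounted at the origin on the work surface. World frame = base frame: x ahead of the robot, y to its left, z up, the work surface at z = 0. Lengths are in m, angles in rad, forces in N, time in s.
With the tool pointing down it reaches from about 0.425 to 1.125 m from the base axis. Payload 14.9 kg.
Tool frame: the origin (TCP) lies at the very end of the fingers, on their centre line; the grasp point (between the pads) lies behind it (arm.hold_point_z is the z of the grasp point in the tool frame, in m); z points along the fingers, x is the direction in which the jaws open and shut, and the axes are right-handed (so a half turn about z gives the same grasp; the last joint's range is limited). The gripper opens to 91 mm and grips with 3 to 60 N. Pads are 32 mm wide; open, the fingers measure 118 mm over their backs; the gripper's body (76 mm by 178 mm) begins 60 mm behind the grasp point.
Start: joints at [1.211, 0.379, 1.734, -0, 1.028, -0.033], TCP at [0.225, 0.663, 0.184] pointing down, gripper open.
Joint ranges: [-2.77, 2.77], [-0.74, 2.19], [0, 2.66], [-1.06, 4.2], [0.31, 2.87], [-3.08, 3.08]. Speed limits (rad/s): [1.89, 1.89, 2.39, 3.14, 3.14, 3.14].

INTERFACE

Orientations are given as a 3x3 rotation matrix whose columns are the frame's x, y, z axes.
In Python, from cell import arm gives the robot as it stands.
- The arm moves only by the tool drive_tool, never from a script. Its argument "plan" is a list that holds one entry, the list of rows, each a list of 5 numbers: the finger opening in mm, from 0 to 91.2, then the shift along the tool's x, y, z scaled (see below), then the turn about the tool's z scaled (see below). A call has 1 to 8 rows; each row is the pose to reach, as a shift and turn from the pose commanded when the call began, along the tool's axes at that moment; what a row does not reach only later rows make up. The controller multiplies each number of a shift by 0.12 m and each number of a turn by 120 degrees. A row lasts 1/10 s, in which the tool goes at most 50 mm and 8.59 degrees, less where a joint would pass 70% of its speed; a pose out of reach is approached as far as the arm can. A call with a number of a shift or a turn outside -1 to 1 is refused whole. A call with a gripper value outside its range is refused whole. The fingers move at their own pace and stop on an object; "squeeze" is the grip in N (left out, the last holds). Time passes only in rows, so rows that repeat a pose let the fingers close. It gives the time, the measured TCP pose, the force and the opening at its end, in the units of the state.
- arm.observe(): the state, without advancing time (a new reading comes with each control period).
- arm.camera(name): name is "side" or "top" or "wrist"; returns a dict with "image" (384x512x3 uint8, blue, green, red), "depth" (384x512 float32, m along the optical axis (not along the pixel's ray), 0 where there is no reading), "camera_matrix" (3x3 intrinsics, pixels), "dist" ([k1, k2, p1, p2, k3] as OpenCV has them; the pictures are not rectified), "R" (3x3) and "t" (3): a world point X has camera coordinates R X + t. Camera axes: x right, y down, z forward; pixel columns grow to the right and rows downward; lengths in m; the calibration is good to about 2 mm. A picture is of the moment at which its call begins.
- arm.sign_off(): hands the job in, once; it reports no verdict.
The state is a dict: "time": time; "joint_positions": joint angles; "qd": joint speeds; "effort": joint torques, N m; "tcp_pos": TCP position; "eef_rot": TCP orientation; "contact_force": force on the tool from outside, world axes, zero at the start; "ft_torque": the same for the moment, N m; "width": opening from 0.0 (shut) to 1.0 (fully open).
Only numpy, scipy, OpenCV 4.12 (cv2) and the standard library are available. Lean on these libraries where they do the work, as an engineer would, in place of code of your own. Each camera call takes 0.05 s, during which the arm holds its last target.

## Working session

There is one attempt and no reset: what is moved stays moved. The work goes in short steps, Python scripts to look and compute and a tool call to move; the robot and the scene stay as the last step left them, time stands still between calls to the robot, and variables do not carry over. Pictures are saved under pics/ and viewed, and the job is handed in when it is done.

Besides the shell and the picture viewer there is one more tool, called after "Call:" by a JSON object that holds its "fn" and its "kwargs", one argument or row to a line. drive_tool: Moves the arm, as the interface text tells. Its arguments: {"type":"object","properties":{"plan":{"type":"array"},"squeeze":{"type":"number"}},"required":["plan"]}

```bash
mkdir -p pics; ls; python3 - <<'E'
from cell import arm
import cv2
print(arm.observe(), arm.hold_point_z)
for n in("top","side","wrist"):
    c=arm.camera(n); cv2.imwrite(f"pics/{n}0.png",c["image"]); print(n,c["camera_matrix"],c["dist"],c["R"],c["t"])
E
```

```text
pics
{'time': 0.0, 'joint_positions': array([ 1.21070998e+00,  3.79424681e-01,  1.73474561e+00, -2.87796785e-05,
        1.02849735e+00, -3.33205467e-02]), 'qd': array([-0.00086228, -0.00031001,  0.00099479,  0.00275724,  0.00108753,
       -0.00055409]), 'effort': array([-1.59407351e-03, -7.63768744e+01, -4.34351742e+01,  6.50798273e-02,
        4.26927977e-02, -9.73216174e-05]), 'tcp_pos': array([0.22456872, 0.66256737, 0.18339442]), 'eef_rot': array([[ 3.20967379e-01,  9.47090183e-01, -3.55705963e-04],
       [ 9.47089640e-01, -3.20967576e-01, -1.01472581e-03],
       [-1.07520693e-03, -1.11915496e-05, -9.99999422e-01]]), 'contact_force': array([-0.07615407, -0.51121916,  0.37651143]), 'ft_torque': array([-0.04441166, -0.04603265,  0.02387586]), 'width': 0.9966239276719189} -0.0188
top [[396.17683153   0.         255.42361458]
 [  0.         396.17683153 192.22955041]
 [  0.           0.           1.        ]] [0.04344167 0.         0.         0.         0.        ] [[-0.02158996 -0.99970958 -0.0107069 ]
 [-0.98485934  0.02310931 -0.17180817]
 [ 0.1720057   0.00683546 -0.98507224]] [0.00603091 0.51076056 1.24761566]
side [[417.46187378   0.         257.04347456]
 [  0.         417.46187378 191.01155051]
 [  0.           0.           1.        ]] [-0.09891746  0.          0.          0.          0.        ] [[ 0.86468269 -0.50222271 -0.00980804]
 [-0.3630827  -0.6113924  -0.70311471]
 [ 0.34712361  0.61153224 -0.7110088 ]] [-0.44634159  0.23271003  1.20457818]
wrist [[325.71826355   0.         253.00051194]
 [  0.         325.71826355 189.42448224]
 [  0.           0.           1.        ]] [-0.09523623  0.          0.          0.          0.        ] [[ 3.21577823e-01  9.46882815e-01 -7.99099238e-04]
 [ 9.20712234e-01 -3.12492575e-01  2.33746387e-01]
 [ 2.21080724e-01 -7.59033947e-02 -9.72297274e-01]] [-0.70048009 -0.02600584  0.38846835]
```

View pics/top0.png

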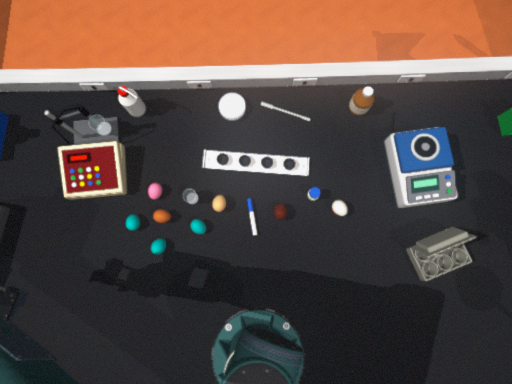

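View pics/side0.png

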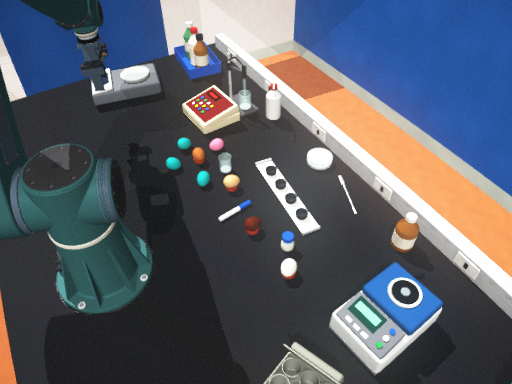

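View pics/wrist0.png

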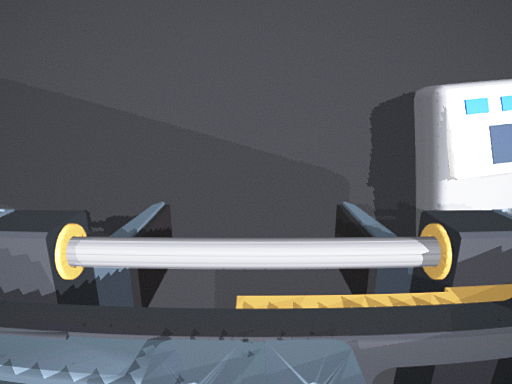

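The colour meter is at the right end (y<0) of the top view, at (426,148). So white goes to seat d, cream to c, brown to b and dark to a. The eggs are at about white (340,208), dark (280,212), cream (219,203) and brown (162,216). The beaker is at (190,196) and the seats run from (222,159) to (290,164).

```bash
cat > h.py <<'E'
from cell import arm
import cv2, numpy as np
def ray(c,px,z):
    p=cv2.undistortPoints(np.array(px,float).reshape(-1,1,2),c["camera_matrix"],c["dist"]).reshape(-1,2)
    R=c["R"];t=c["t"];C=-R.T@t
    d=np.c_[p,np.ones(len(p))]@R
    return C+d*((z-C[2])/d[:,2])[:,None]
def ellip(c,cont,z):
    w=ray(c,cont.reshape(-1,2),z)[:,:2]*1000
    (cx,cy),(a,b),ang=cv2.fitEllipse(w.astype(np.float32))
    # fitEllipse: angle of 'a' (width) axis
    m=cv2.moments(w.astype(np.float32).reshape(-1,1,2))
    return (round(cx,1),round(cy,1)),(round(a,1),round(b,1)),round((ang+90)%180,1),(round(m['m10']/m['m00'],1),round(m['m01']/m['m00'],1))
def blobs(c,mask,z,lo=40,hi=2000,roi=None):
    cs,_=cv2.findContours(mask.astype(np.uint8)*255,cv2.RETR_EXTERNAL,cv2.CHAIN_APPROX_NONE)
    for k in cs:
        if lo<cv2.contourArea(k)<hi and len(k)>5:
            M=cv2.moments(k);print((round(M['m10']/M['m00']),round(M['m01']/M['m00'])),cv2.contourArea(k),ellip(c,k,z))
E
python3 - <<'E'
from h import *
c=arm.camera("top");s=arm.camera("side")
for n,c_,r in(("t",c,(115,145,245,115)),("s",s,(150,130,180,160))):
    x,y,w,h=r;cv2.imwrite(f"pics/z{n}.png",cv2.resize(c_["image"][y:y+h,x:x+w],(784,int(h*784/w)) if n=="t" else (640,569),interpolation=cv2.INTER_NEAREST))
for nm,cc in(("top",c),("side",s)):
    hsv=cv2.cvtColor(cc["image"],cv2.COLOR_BGR2HSV)
    pts=dict(top=dict(white=(340,208),dark=(280,212),cream=(219,203),brown=(162,216)),side=dict(white=(289,266),dark=(252,224),cream=(231,182),brown=(198,154)))[nm]
    for k,(u,v) in pts.items():print(nm,k,hsv[v,u],hsv[v-4,u],hsv[v+5,u], cc["depth"][v,u])
E
```

```text
top white [110   3 248] [ 30   3 244] [ 21  15 242] 1.2730279
top dark [  4 163 117] [  3 150 102] [  5 181  93] 1.2717595
top cream [ 21 106 247] [ 18 118 239] [ 18 124 234] 1.2736253
top brown [ 12 185 214] [ 11 193 173] [ 12 190 158] 1.2761699
side white [  0   0 255] [  0   0 255] [ 30   3 253] 1.148936
side dark [  4 151 118] [  5 161 135] [  4 132  81] 1.2717049
side cream [ 21  98 248] [ 26  68 255] [ 15 123 153] 1.4012524
side brown [ 13 169 242] [ 14 165 249] [ 11 180 167] 1.4948608
```

View pics/zt.png

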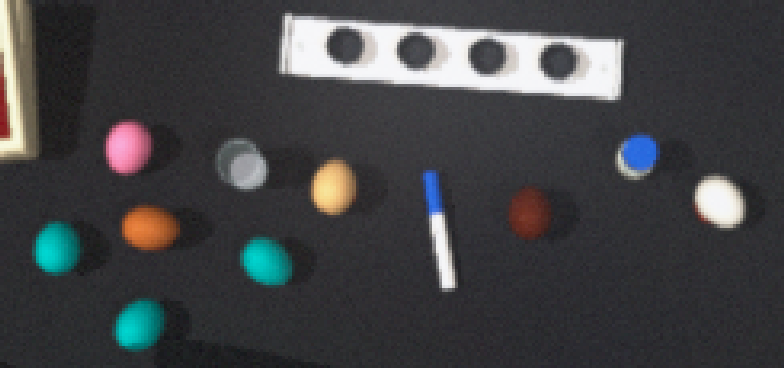

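View pics/zs.png

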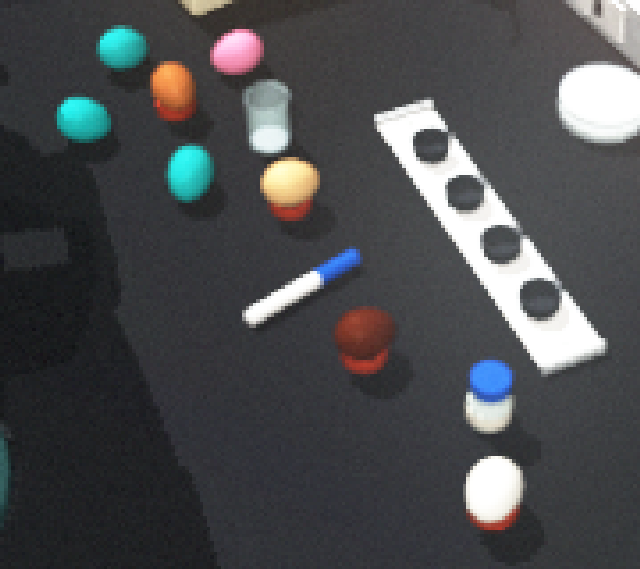

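The four eggs sit in red rings: brown is among the teal and pink look-alikes, and the beaker stands up-right of brown. The seats are the dark discs on the rail.

```bash
cat > meas.py <<'E'
from h import *
def masks(im):
    hsv=cv2.cvtColor(im,cv2.COLOR_BGR2HSV);H,S,V=[hsv[...,i].astype(int) for i in range(3)]
    return dict(white=(S<60)&(V>120),dark=((H<9)|(H>174))&(S>110)&(V>45)&(V<190),cream=(H>13)&(H<28)&(S>50)&(V>110),brown=(H>8)&(H<16)&(S>140)&(V>80)),H,S,V
if __name__=="__main__":
    for n in("top","side"):
        c=arm.camera(n);m,H,S,V=masks(c["image"])
        for k in m:
            print(n,k);mm=m[k].copy();
            if n=="top": mm[:148]=0;mm[255:]=0;mm[:,:128]=0;mm[:,370:]=0
            else: mm[:130]=0;mm[290:]=0;mm[:,:150]=0;mm[:,330:]=0
            blobs(c,mm,0.030,80,1500)
    c=arm.camera("top");m,H,S,V=masks(c["image"])
    im=c["image"];g=cv2.cvtColor(im,cv2.COLOR_BGR2GRAY)
    w=(S<60)&(V>110);w[:148]=0;w[178:]=0;w[:,:195]=0;w[:,318:]=0
    cs,_=cv2.findContours(w.astype(np.uint8),cv2.RETR_CCOMP,cv2.CHAIN_APPROX_NONE)
    k=max(cs,key=cv2.contourArea)
    for z in(0.006,0.012):print("rail",cv2.minAreaRect((ray(c,k.reshape(-1,2),z)[:,:2]*1000).astype(np.float32)))
    d=(V<90);d[:150]=0;d[176:]=0;d[:,:212]=0;d[:,:][:, 300:]=0
    print("seats at z 0.024");blobs(c,d,0.024,40,400)
    # blue meter, beaker depth rays
    print("beaker",ray(c,[(187,192),(192,198)],0.06)[0],ray(c,[(192,198)],0.0))
    print("jar",ray(c,[(314,193)],0.06))
    t=(H>80)&(H<95)&(S>120)&(V>60);t[:180]=0;t[265:]=0;t[:,:110]=0;t[:,330:]=0;print("teal");blobs(c,t,0.022)
    t=(H>155)&(H<175)&(S>60)&(V>100);print("pink");blobs(c,t,0.022,80)
E
python3 meas.py
```

```text
top white
(253, 223) 89.5 ((415.0, 6.3), (14.9, 99.0), 8.0, (412.8, 6.0))
(339, 208) 167.0 ((456.4, -277.6), (42.6, 53.8), 32.9, (456.3, -277.7))
(192, 198) 90.0 ((500.4, 203.8), (34.4, 38.0), 157.8, (500.1, 203.9))
top dark
(280, 211) 141.0 ((448.2, -84.1), (39.4, 49.6), 177.9, (448.2, -84.1))
top cream
(218, 203) 162.5 ((480.2, 116.8), (42.8, 53.4), 171.6, (480.3, 116.8))
top brown
(161, 216) 168.5 ((443.0, 304.2), (41.2, 56.5), 79.1, (442.9, 304.1))
side white
(288, 267) 220.0 ((458.9, -275.0), (43.8, 61.8), 47.1, (458.9, -275.0))
(287, 246) 86.0 ((496.3, -209.6), (38.1, 41.5), 75.3, (494.7, -211.9))
(229, 213) 107.5 ((407.2, -10.8), (21.1, 100.0), 8.7, (407.4, -10.7))
(288, 198) 1287.5 ((607.3, -32.0), (69.2, 446.8), 84.0, (606.3, -31.3))
(225, 162) 190.0 ((508.3, 215.2), (42.4, 117.0), 65.0, (507.9, 214.2))
(318, 158) 431.5 ((808.7, 62.1), (87.5, 128.0), 52.0, (808.4, 62.3))
(323, 136) 171.0 ((897.4, 156.4), (68.3, 115.0), 79.9, (897.3, 156.9))
side dark
(252, 225) 211.0 ((446.2, -88.8), (46.3, 74.0), 59.4, (446.1, -89.0))
side cream
(231, 180) 160.0 ((482.5, 119.4), (55.3, 62.9
[... 462 characters left out ...]
 -119.4))
(267, 162) 65.0 ((616.0, -44.9), (31.0, 31.6), 45.7, (616.0, -44.9))
(244, 160) 65.0 ((624.1, 29.4), (30.8, 32.0), 36.1, (624.1, 29.4))
(222, 159) 67.5 ((631.6, 103.6), (30.8, 33.4), 57.1, (631.6, 103.6))
(275, 152) 197.0 ((640.2, -243.8), (17.6, 610.9), 86.5, (650.9, -74.1))
beaker [0.51393843 0.21485878 0.06      ] [[0.5037804  0.20880618 0.        ]]
jar [[ 0.50109136 -0.19358225  0.06      ]]
teal
(158, 246) 186.0 ((345.0, 314.4), (46.2, 53.7), 144.1, (345.1, 314.4))
(198, 226) 172.5 ((406.4, 186.0), (42.9, 55.2), 51.3, (406.3, 186.0))
(132, 222) 179.5 ((425.0, 400.1), (46.2, 53.3), 4.3, (425.0, 400.0))
pink
(154, 191) 170.5 ((528.2, 330.0), (45.1, 54.3), 179.1, (528.1, 330.0))
```

```bash
cat > g.py <<'E'
import sys
from h import *
# usage: g.py x y z yaw [px py pz pyaw]  : tool-frame shift/0.12 and turn/120 from current pose
def cur():
    o=arm.observe();R=o["eef_rot"];return o,R,np.degrees(np.arctan2(R[1,0],R[0,0]))
if __name__=="__main__":
    o,R,y=cur();x=[float(a) for a in sys.argv[1:5]]
    d=np.array(x[:3])-o["tcp_pos"]
    turn=-((x[3]-y+180)%360-180)
    a=np.radians(y);Rn=np.array([[np.cos(a),np.sin(a),0],[np.sin(a),-np.cos(a),0],[0,0,-1]])
    print("t",round(o["time"],2),"tcp",o["tcp_pos"].round(4),"yaw",round(y,2),"w",round(o["width"]*91.2,1),"F",o["contact_force"].round(1))
    print("shift",(Rn.T@d/0.12).round(3),"turn",round(turn/120,4),"mm",round(np.linalg.norm(d)*1000),"deg",round(turn,1))
E
python3 g.py .4442 .3055 .12 -11
python3 - <<'E'
from h import *
c=arm.camera("side");hsv=cv2.cvtColor(c["image"],cv2.COLOR_BGR2HSV);S=hsv[...,1];V=hsv[...,2]
w=(S<60)&(V>110);w[:155]=0;w[240:]=0;w[:,:253]=0;w[:,325:]=0
cs,_=cv2.findContours(w.astype(np.uint8),cv2.RETR_CCOMP,cv2.CHAIN_APPROX_NONE)
for k in sorted(cs,key=cv2.contourArea)[-2:]:
    print(cv2.contourArea(k),cv2.minAreaRect((ray(c,k.reshape(-1,2),.006)[:,:2]*1000).astype(np.float32)))
E
```

```text
t 0.4 tcp [0.2247 0.6629 0.1839] yaw 71.28 w 91.1 F [ 0.2 -0.5 -0.8]
shift [-2.234  2.688  0.533] turn 0.6856 mm 424 deg 82.3
223.5 ((803.8543701171875, 71.85335540771484), (80.48760223388672, 66.95755004882812), 55.06572723388672)
1497.0 ((622.9483032226562, -3.8428497314453125), (375.6810607910156, 69.77396392822266), 84.27186584472656)
```

Call:
{"fn": "drive_tool", "kwargs": {
  "plan": [
    [[80,-0.78,0.93,0.1,0.3],[80,-0.78,0.93,0.1,0.3],[80,-0.78,0.93,0.1,0.3],[80,-0.78,0.93,0.1,0.3]]
  ],
  "squeeze": 12
}}

```text
time: 0.85
tcp_pos: [0.302, 0.5344, 0.1714]
eef_rot: [[0.805, 0.593, -0.001], [0.593, -0.805, -0.002], [-0.002, 0.001, -1.0]]
contact_force: [0.5, -0.4, 0.3]
width: 0.879
```

```bash
python3 g.py .4442 .3055 .12 -11
```

```text
t 0.85 tcp [0.302  0.5344 0.1714] yaw 36.39 w 80.1 F [ 0.5 -0.4  0.3]
shift [-0.178  2.239  0.428] turn 0.3949 mm 274 deg 47.4
```

Call:
{"fn": "drive_tool", "kwargs": {
  "plan": [
    [[80,-0.09,1,0.2,0.2],[80,-0.09,1,0.2,0.2],[80,-0.09,1,0.2,0.2]]
  ]
}}

```text
time: 1.15
tcp_pos: [0.3646, 0.4331, 0.1473]
eef_rot: [[0.976, 0.216, -0.001], [0.216, -0.976, -0.001], [-0.001, 0.001, -1.0]]
contact_force: [-0.6, 0.7, 1.3]
width: 0.876
```

```bash
python3 g.py .4442 .3055 .12 -11
```

```text
t 1.15 tcp [0.3646 0.4331 0.1473] yaw 12.49 w 79.9 F [-0.6  0.7  1.3]
shift [0.418 1.182 0.227] turn 0.1957 mm 153 deg 23.5
```

Call:
{"fn": "drive_tool", "kwargs": {
  "plan": [
    [[80,0.35,1,0.22,0.2],[80,0.35,1,0.22,0.2],[80,0.35,1,0.22,0.2],[80,0.35,1,0.22,0.2]]
  ]
}}

```text
time: 1.55
tcp_pos: [0.4325, 0.3257, 0.1209]
eef_rot: [[0.98, -0.199, -0.001], [-0.199, -0.98, -0.001], [-0.001, 0.001, -1.0]]
contact_force: [-0.0, -0.4, 0.1]
width: 0.88
```

```bash
python3 g.py .4442 .3055 .12 -11; python3 - <<'E'
from h import *
c=arm.camera("wrist"); cv2.imwrite("pics/w1.png",c["image"])
E
```

```text
t 1.55 tcp [0.4325 0.3257 0.1209] yaw -11.5 w 80.3 F [-0.  -0.4  0.1]
shift [0.129 0.146 0.008] turn -0.0042 mm 23 deg -0.5
```

View pics/w1.png

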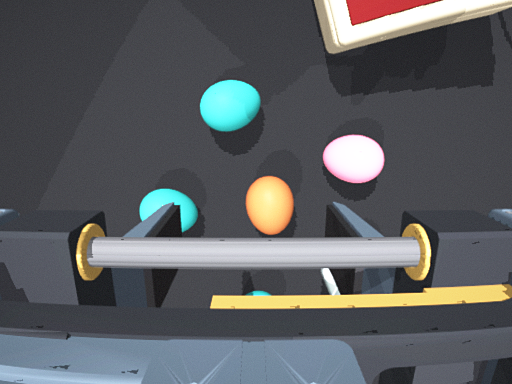

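The wrist view shows the brown egg at (270,205) between the open fingers. Its long axis is upright in the image, square to the jaws, and the neighbours are clear.

```bash
cat > wm.py <<'E'
from meas import *
import sys
k=sys.argv[1];c=arm.camera("wrist");m,H,S,V=masks(c["image"])
if k=="brown": mm=(H>7)&(H<18)&(S>110)&(V>70)
elif k=="seat": mm=V<80
else: mm=m[k]
blobs(c,mm,0.030,400,6000)
E
python3 wm.py brown
```

```text
(270, 206) 2126.5 ((444.1, 304.4), (43.7, 56.2), 85.4, (444.1, 304.4))
```

```bash
python3 g.py .4441 .3047 .0125 -7
```

```text
t 1.65 tcp [0.4318 0.3282 0.1217] yaw -11.1 w 79.9 F [ 0.3  1.1 -0.5]
shift [0.138 0.173 0.91 ] turn -0.0342 mm 112 deg -4.1
```

Call:
{"fn": "drive_tool", "kwargs": {
  "plan": [
    [[80,0.135,0.16,0.25,-0.034],[80,0.135,0.16,0.25,-0.034],[80,0.135,0.16,0.25,-0.034],[80,0.135,0.16,0.25,-0.034]]
  ]
}}

```text
time: 2.05
tcp_pos: [0.4438, 0.3077, 0.0925]
eef_rot: [[0.993, -0.122, 0.001], [-0.122, -0.993, 0.001], [0.001, -0.001, -1.0]]
contact_force: [-0.4, 0.3, 1.0]
width: 0.877
```

```bash
python3 g.py .4441 .3047 .0125 -7
```

```text
t 2.05 tcp [0.4438 0.3077 0.0925] yaw -6.99 w 80.0 F [-0.4  0.3  1. ]
shift [0.006 0.025 0.667] turn 0.0001 mm 80 deg 0.0
```

Call:
{"fn": "drive_tool", "kwargs": {
  "plan": [
    [[80,0,0.025,0.35,0],[80,0,0.025,0.665,0],[80,0,0.025,0.665,0],[20,0,0.025,0.665,0],[20,0,0.025,0.665,0],[20,0,0.025,0.665,0],[20,0,0.025,0.665,0],[20,0,0.025,0.665,0]]
  ],
  "squeeze": 12
}}

```text
time: 2.85
tcp_pos: [0.4437, 0.3038, 0.0126]
eef_rot: [[0.992, -0.122, 0.001], [-0.122, -0.992, 0.001], [0.001, -0.001, -1.0]]
contact_force: [-0.1, 0.3, 0.2]
width: 0.47
```

```bash
python3 g.py .6254 .0314 .12 -5.7
```

```text
t 2.85 tcp [0.4437 0.3038 0.0126] yaw -7.03 w 42.8 F [-0.1  0.3  0.2]
shift [ 1.78   2.067 -0.895] turn -0.011 mm 345 deg -1.3
```

Call:
{"fn": "drive_tool", "kwargs": {
  "plan": [
    [[20,0,0,0,0],[20,0,0,-0.1,0],[20,0,0,-0.3,0],[20,0,0,-0.6,0],[20,0,0,-0.9,0],[20,0,0,-0.9,0]]
  ]
}}

```text
time: 3.45
tcp_pos: [0.4457, 0.305, 0.125]
eef_rot: [[0.992, -0.122, 0.006], [-0.122, -0.992, 0.004], [0.006, -0.004, -1.0]]
contact_force: [-0.2, 0.6, -0.7]
width: 0.221
```

```bash
python3 g.py .6254 .0314 .12 -5.7;  python3 - <<'E'
from h import *
c=arm.camera("wrist"); cv2.imwrite("pics/w2.png",c["image"])
E
```

```text
t 3.45 tcp [0.4457 0.305  0.125 ] yaw -7.02 w 20.2 F [-0.2  0.6 -0.7]
shift [1.765 2.08  0.042] turn -0.011 mm 327 deg -1.3
```

View pics/w2.png

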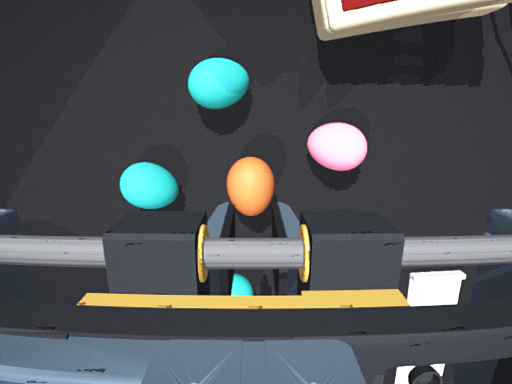

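The lift came up empty: the brown egg is still in its ring at (250,185) and the fingers have closed to 20 mm. I'll re-measure before trying again.

```bash
python3 wm.py brown; python3 - <<'E'
from meas import *
for n in("top","side"):
    c=arm.camera(n);m,H,S,V=masks(c["image"]);mm=m["brown"]; mm[:145]=0;mm[255:]=0;mm[:,:128]=0;mm[:,370:]=0;print(n);blobs(c,mm,.03,80,1500)
    x,y,w,h=(100,120,200,150) if n=="side" else (100,150,200,150)
    cv2.imwrite(f"pics/{n}2.png",cv2.resize(c["image"][y:y+h,x:x+w],(800,600)))
c=arm.camera("wrist");print(c["R"],c["t"], -c["R"].T@c["t"])
E
python3 g.py 0 0 0 0
```

```text
(251, 185) 2198.5 ((443.9, 304.5), (43.7, 55.9), 84.4, (443.9, 304.5))
top
(164, 216) 102.5 ((442.9, 296.0), (37.9, 45.6), 19.8, (443.2, 294.9))
side
(198, 153) 110.0 ((445.4, 309.2), (41.8, 71.7), 76.0, (445.3, 309.1))
[[ 9.92423231e-01 -1.22863873e-01 -7.74427815e-04]
 [-1.19265234e-01 -9.64832044e-01  2.34253987e-01]
 [-2.95285449e-02 -2.32386737e-01 -9.72175123e-01]] [-0.40256107  0.33518131  0.40921234] [0.45156988 0.36902898 0.31899675]
t 3.7 tcp [0.4427 0.3031 0.1189] yaw -7.02 w 19.8 F [ 0.5  0.  -0.5]
shift [-3.352  2.958  0.991] turn -0.0585 mm 550 deg -7.0
```

View pics/side2.png

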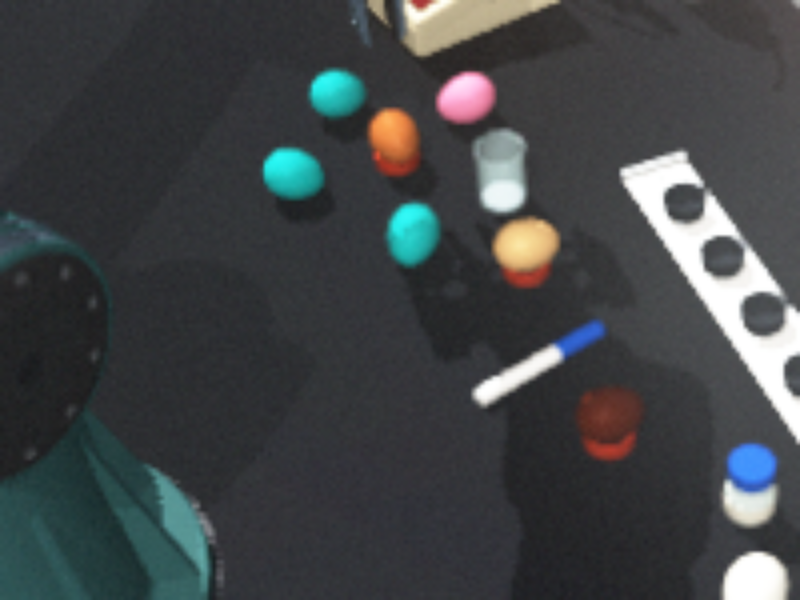

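View pics/top2.png

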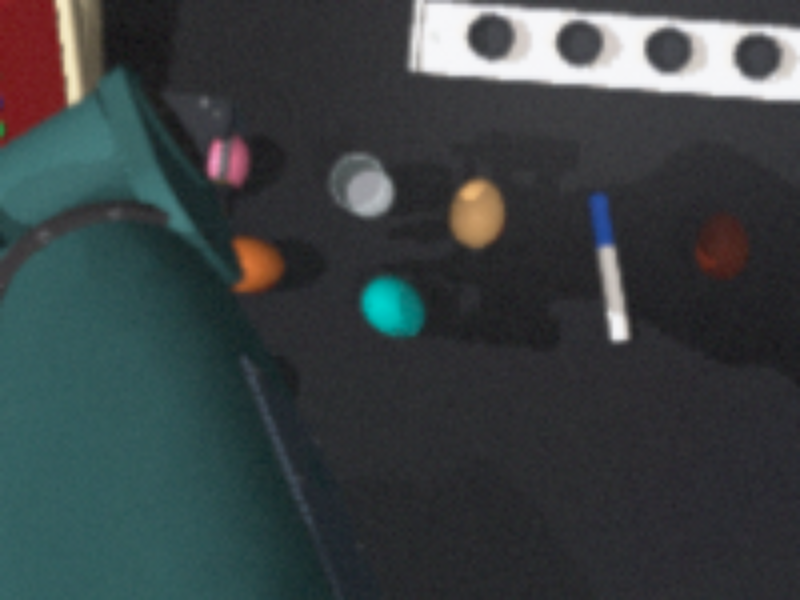

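The egg hasn't moved, at (443.9, 304.5). The fingers probably hadn't built up their grip before the lift. I'll grip slightly below the centre line, squeeze harder, and wait for the width to settle.

Call:
{"fn": "drive_tool", "kwargs": {
  "plan": [
    [[70,0.01,-0.01,0.1,-0.011],[70,0.01,-0.01,0.1,-0.011],[70,0.01,-0.01,0.2,-0.011],[70,0.01,-0.01,0.3,-0.011],[70,0.01,-0.01,0.3,-0.011],[70,0.01,-0.01,0.3,-0.011],[70,0.01,-0.01,0.3,-0.011],[70,0.01,-0.01,0.3,-0.011]]
  ],
  "squeeze": 25
}}

```text
time: 4.5
tcp_pos: [0.4449, 0.3047, 0.0842]
eef_rot: [[0.995, -0.099, 0.001], [-0.099, -0.995, 0.0], [0.001, -0.0, -1.0]]
contact_force: [0.3, 0.3, 0.3]
width: 0.765
```

```bash
python3 g.py .4440 .3046 .009 -5.7; python3 wm.py brown
```

```text
t 4.5 tcp [0.4449 0.3047 0.0842] yaw -5.7 w 69.8 F [0.3 0.3 0.3]
shift [-0.008  0.002  0.627] turn -0.0 mm 75 deg -0.0
(251, 195) 2860.5 ((443.9, 304.4), (43.7, 56.1), 84.4, (443.9, 304.4))
```

Call:
{"fn": "drive_tool", "kwargs": {
  "plan": [
    [[70,-0.008,0,0.35,0],[70,-0.008,0,0.625,0],[70,-0.008,0,0.625,0],[38,-0.008,0,0.625,0],[38,-0.008,0,0.625,0],[38,-0.008,0,0.625,0],[38,-0.008,0,0.625,0],[38,-0.008,0,0.625,0]]
  ]
}}

```text
time: 5.35
tcp_pos: [0.444, 0.3049, 0.0096]
eef_rot: [[0.995, -0.099, 0.001], [-0.099, -0.995, 0.001], [0.001, -0.001, -1.0]]
contact_force: [-0.7, 0.6, 2.6]
width: 0.421
```

Call:
{"fn": "drive_tool", "kwargs": {
  "plan": [
    [[38,0,0,0,0],[38,0,0,0,0],[38,0,0,0,0]]
  ]
}}

```text
time: 5.65
tcp_pos: [0.4441, 0.305, 0.0092]
eef_rot: [[0.995, -0.099, 0.001], [-0.099, -0.995, 0.001], [0.001, -0.001, -1.0]]
contact_force: [-1.9, 1.2, 6.3]
width: 0.415
```

```bash
python3 g.py .6254 .0314 .12 -5.7; python3 wm.py brown;  python3 - <<'E'
from h import *
c=arm.camera("wrist"); cv2.imwrite("pics/w3.png",c["image"])
E
```

```text
t 5.65 tcp [0.4441 0.305  0.0092] yaw -5.7 w 37.8 F [-1.9  1.2  6.3]
shift [ 1.73   2.118 -0.923] turn -0.0 mm 346 deg -0.0
(255, 211) 1930.0 ((445.4, 313.5), (32.5, 41.7), 172.8, (446.6, 314.8))
```

View pics/w3.png

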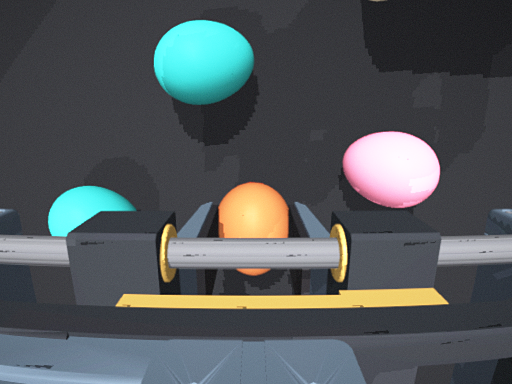

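```bash
python3 - <<'E'
from h import *
o=arm.observe();R=o["eef_rot"];p=o["tcp_pos"]
for n in("wrist","side"):
    c=arm.camera(n);im=c["image"].copy();
    P=np.array([p,p-.0188*R[:,2],p-.0188*R[:,2]+.019*R[:,0],p-.0188*R[:,2]-.019*R[:,0],p+.016*R[:,1],p-.016*R[:,1]])
    q=cv2.projectPoints(P,cv2.Rodrigues(c["R"])[0],c["t"],c["camera_matrix"],c["dist"])[0].reshape(-1,2);print(n,q.round())
    if n=="side": im=cv2.resize(im[110:200,140:260],(800,600))
    cv2.imwrite(f"pics/{n}4.png",im)
    D=c["depth"]
E
```

```text
wrist [[252. 217.]
 [252. 227.]
 [284. 227.]
 [220. 227.]
 [252. 240.]
 [252. 193.]]
side [[199. 158.]
 [198. 154.]
 [203. 153.]
 [193. 156.]
 [200. 161.]
 [197. 156.]]
```

View pics/side4.png

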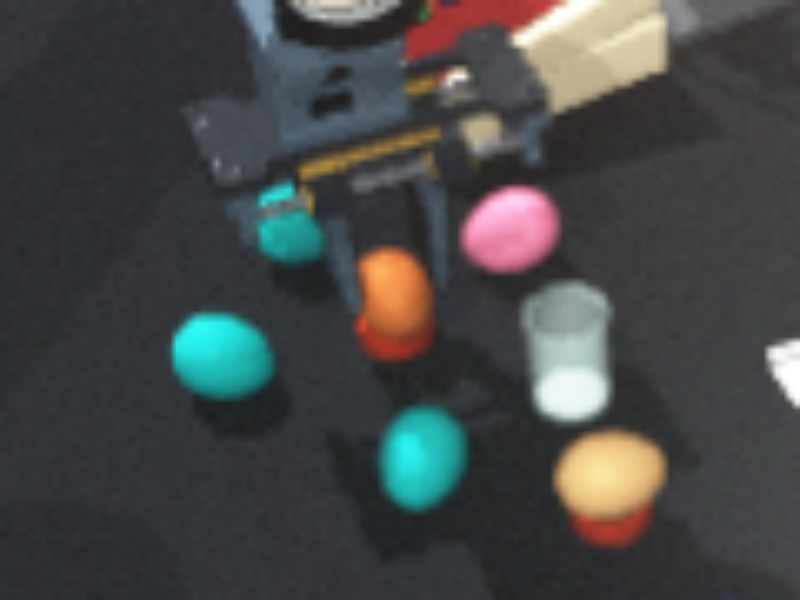

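```bash
cat >> h.py <<'E'
def cloud(c):
    D=c["depth"];h,w=D.shape;u,v=np.meshgrid(np.arange(w),np.arange(h))
    p=cv2.undistortPoints(np.stack([u,v],-1).reshape(-1,1,2).astype(float),c["camera_matrix"],c["dist"]).reshape(h,w,2)
    X=np.dstack([p,np.ones((h,w))])*D[...,None]
    return (X-c["t"])@c["R"]
E
python3 - <<'E'
from meas import *
c=arm.camera("side");X=cloud(c)*1000;im=c["image"];hsv=cv2.cvtColor(im,cv2.COLOR_BGR2HSV)
for v in range(138,166,2):
    print(v,[(u,*X[v,u].round().astype(int),*hsv[v,u]) for u in (190,192,194,198,202,205,206)])
c=arm.camera("wrist");X=cloud(c)*1000;im=c["image"]
for (u,v) in [(254,200),(254,220),(254,230),(207,210),(200,220),(195,232),(303,210),(308,220),(254,186)]: print("w",u,v,X[v,u].round(),im[v,u])
E
```

```text
138 [(190, np.int64(410), np.int64(266), np.int64(144), np.uint8(130), np.uint8(15), np.uint8(50)), (192, np.int64(416), np.int64(263), np.int64(143), np.uint8(108), np.uint8(21), np.uint8(60)), (194, np.int64(427), np.int64(274), np.int64(131), np.uint8(120), np.uint8(13), np.uint8(100)), (198, np.int64(495), np.int64(427), np.int64(1), np.uint8(110), np.uint8(14), np.uint8(54)), (202, np.int64(468), np.int64(309), np.int64(91), np.uint8(110), np.uint8(28), np.uint8(54)), (205, np.int64(468), np.int64(278), np.int64(112), np.uint8(100), np.uint8(48), np.uint8(79)), (206, np.int64(473), np.int64(280), np.int64(108), np.uint8(99), np.uint8(50), np.uint8(66))]
140 [(190, np.int64(412), np.int64(276), np.int64(127), np.uint8(110), np.uint8(31), np.uint8(50)), (192, np.int64(417), np.int64(269), np.int64(130), np.uint8(98), np.uint8(19), np.uint8(53)), (194, np.int64(475), np.int64(419), np.int64(4), np.uint8(114), np.uint8(23), np.uint8(55)), (198, np.int64(489), np.int64(413), np.int64(3), np.uint8(105), np.uint8(10), np.uint8(51)), (202, np.int64(464), np.int64(298), np.int64(91), np.
[... 7821 characters left out ...]
p.int64(1), np.uint8(4), np.uint8(66), np.uint8(54)), (202, np.int64(445), np.int64(281), np.int64(-2), np.uint8(120), np.uint8(6), np.uint8(42)), (205, np.int64(454), np.int64(273), np.int64(0), np.uint8(96), np.uint8(33), np.uint8(39)), (206, np.int64(457), np.int64(270), np.int64(1), np.uint8(120), np.uint8(19), np.uint8(41))]
w 254 200 [447. 326.  44.] [127 208 255]
w 254 220 [446. 316.  49.] [158 231 255]
w 254 230 [446. 311.  50.] [132 214 255]
w 207 210 [424. 326.  54.] [153 133 112]
w 200 220 [422. 325.  68.] [149 130 109]
w 195 232 [423. 325.  83.] [150 131 109]
w 303 210 [471. 320.  53.] [148 129 110]
w 308 220 [471. 320.  68.] [152 134 113]
w 254 186 [448. 331.  34.] [104 173 251]
```

The side and wrist depth disagree with the reported TCP. The blue-grey finger ends seem to be at z≈41–54 mm, where the TCP reading says 9 mm. That would also explain the fingers riding over the egg with an upward force. I'll measure the fingers in the tool frame.

```bash
cat > tip.py <<'E'
from meas import *
o=arm.observe();R=o["eef_rot"];p=o["tcp_pos"];print(p.round(4),round(o["width"]*91.2,1),o["contact_force"].round(1))
for n in("wrist","side","top"):
    c=arm.camera(n);X=cloud(c);hsv=cv2.cvtColor(c["image"],cv2.COLOR_BGR2HSV)
    T=(X-p)@R*1000  # tool frame
    m=(c["depth"]>0)&(abs(T[...,0])<75)&(abs(T[...,1])<35)&(T[...,2]<15)&(T[...,2]>-80)&(X[...,2]>.012)&~((hsv[...,1]>110)&(hsv[...,2]>60))
    for nm,s in(("x+",T[...,0]>0),("x-",T[...,0]<0)):
        q=T[m&s]
        if len(q)<5: print(n,nm,"few");continue
        i=np.argsort(q[:,2])[-6:]
        print(n,nm,len(q),"lowest",q[i].round().astype(int).tolist(),"y",np.percentile(q[:,1],[2,98]).round())
E
python3 tip.py
```

```text
[0.4441 0.305  0.0092] 37.9 [-2.3  1.   7.1]
wrist x+ 2134 lowest [[56, -34, -11], [56, -33, -11], [56, -34, -11], [65, -18, -10], [56, -35, -9], [56, -32, -4]] y [-35.  13.]
wrist x- 1321 lowest [[-23, -19, -30], [-22, -18, -30], [-19, -17, -30], [-9, 21, -30], [-22, -18, -30], [-9, 22, -27]] y [-19.  14.]
side x+ 73 lowest [[70, -12, -20], [61, -30, -19], [75, -14, -16], [70, -13, -14], [55, -26, -9], [58, -25, -4]] y [-32.  22.]
side x- 39 lowest [[-23, 17, -41], [-27, 19, -40], [-27, -6, -40], [-27, 6, -39], [-24, 20, -39], [-24, 16, -32]] y [-10.  21.]
top x+ 5 lowest [[27, 20, -59], [22, 20, -47], [26, 20, -45], [20, 18, -35], [14, 18, -32]] y [18. 20.]
top x- few
```

Call:
{"fn": "drive_tool", "kwargs": {
  "plan": [
    [[70,0,0,0,0],[70,0,0,0,0],[70,0,0,0,0],[70,0,0,-0.2,0],[70,0,0,-0.4,0],[70,0,0,-0.4,0]]
  ]
}}

```text
time: 6.7
tcp_pos: [0.4452, 0.3055, 0.0593]
eef_rot: [[0.995, -0.099, 0.003], [-0.099, -0.995, 0.002], [0.003, -0.002, -1.0]]
contact_force: [-0.3, 0.1, 0.0]
width: 0.768
```

```bash
sed -i 's/\&(abs(T\[...,0\])<75)/\&(abs(T[...,0])<50)/' tip.py; python3 tip.py; python3 wm.py brown; python3 - <<'E'
from h import *
c=arm.camera("side");cv2.imwrite("pics/side5.png",cv2.resize(c["image"][90:180,140:260],(800,600)))
E
```

```text
[0.4452 0.3055 0.0593] 70.1 [-0.3  0.1  0. ]
wrist x+ 1706 lowest [[3, -16, 13], [3, -15, 14], [3, -16, 14], [3, -17, 14], [1, -18, 14], [1, -17, 14]] y [-19.  14.]
wrist x- 2046 lowest [[-6, -17, 14], [-8, -15, 14], [-10, -14, 15], [-10, -14, 15], [-8, -15, 15], [-7, -17, 15]] y [-19.  14.]
side x+ 61 lowest [[36, 23, -34], [36, -12, -32], [40, 22, -32], [35, 12, -31], [39, 14, -31], [37, -5, -27]] y [-16.  22.]
side x- 39 lowest [[-38, 15, -45], [-40, 19, -44], [-44, 20, -42], [-41, 22, -42], [-36, 16, -36], [-41, 19, -35]] y [-9. 23.]
top x+ 7 lowest [[41, 20, -56], [36, 19, -47], [33, 19, -46], [40, 20, -42], [37, 20, -41], [35, 19, -35]] y [19. 21.]
top x- few
(253, 203) 3439.5 ((444.0, 305.3), (44.2, 53.8), 85.1, (444.0, 305.3))
```

View pics/side5.png

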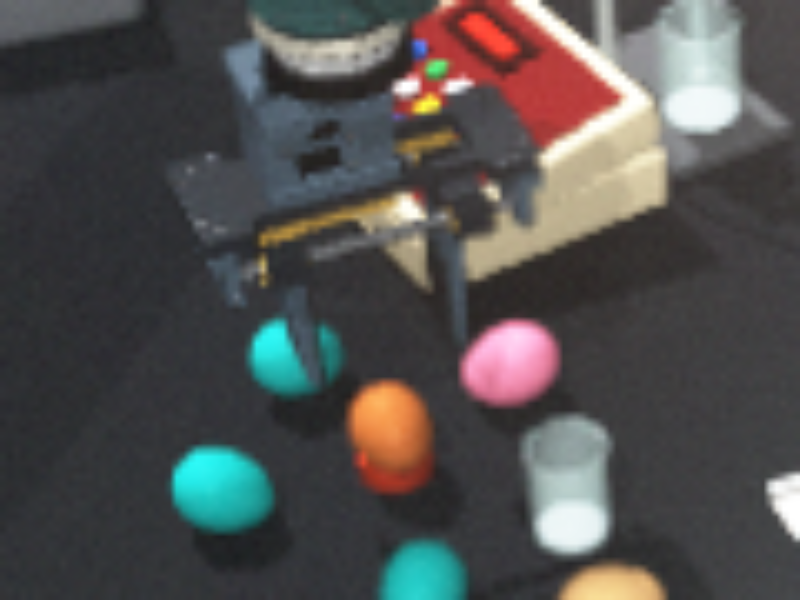

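The camera shows the fingertips about 31 mm short of the reported TCP, and this holds both open and closed. I'll descend by what the camera shows, in steps, watching the force and checking again.

Call:
{"fn": "drive_tool", "kwargs": {
  "plan": [
    [[70,0,0,0.2,0],[70,0,0,0.4,0],[70,0,0,0.5,0],[70,0,0,0.55,0],[70,0,0,0.6,0],[70,0,0,0.6,0],[70,0,0,0.6,0]]
  ]
}}

```text
time: 7.65
tcp_pos: [0.444, 0.3048, -0.0147]
eef_rot: [[0.995, -0.099, 0.001], [-0.099, -0.995, 0.0], [0.0, -0.0, -1.0]]
contact_force: [-0.6, -0.2, 0.3]
width: 0.768
```

```bash
python3 tip.py; python3 - <<'E'
from h import *
c=arm.camera("side");cv2.imwrite("pics/side6.png",cv2.resize(c["image"][110:200,140:260],(800,600)))
E
```

```text
[ 0.444   0.3048 -0.0147] 70.0 [-0.6 -0.2  0.3]
wrist x+ 1655 lowest [[36, -4, -29], [36, -5, -29], [36, 0, -29], [36, -16, -29], [36, -5, -28], [36, -16, -28]] y [-19.  14.]
wrist x- 1739 lowest [[-38, -18, -29], [-35, -15, -29], [-35, -2, -29], [-35, -3, -29], [-35, -5, -28], [-38, -18, -28]] y [-19.  14.]
side x+ 55 lowest [[37, 11, -34], [37, -10, -33], [36, 3, -33], [39, -4, -32], [40, 14, -31], [37, 11, -29]] y [-10.  22.]
side x- 39 lowest [[-39, 22, -42], [-42, 21, -42], [-43, 0, -41], [-39, 23, -38], [-36, 24, -37], [-42, 17, -34]] y [-10.  23.]
top x+ 6 lowest [[34, 19, -57], [12, 23, -50], [39, 19, -47], [42, 19, -45], [36, 18, -40], [37, 20, -33]] y [18. 23.]
top x- few
```

View pics/side6.png

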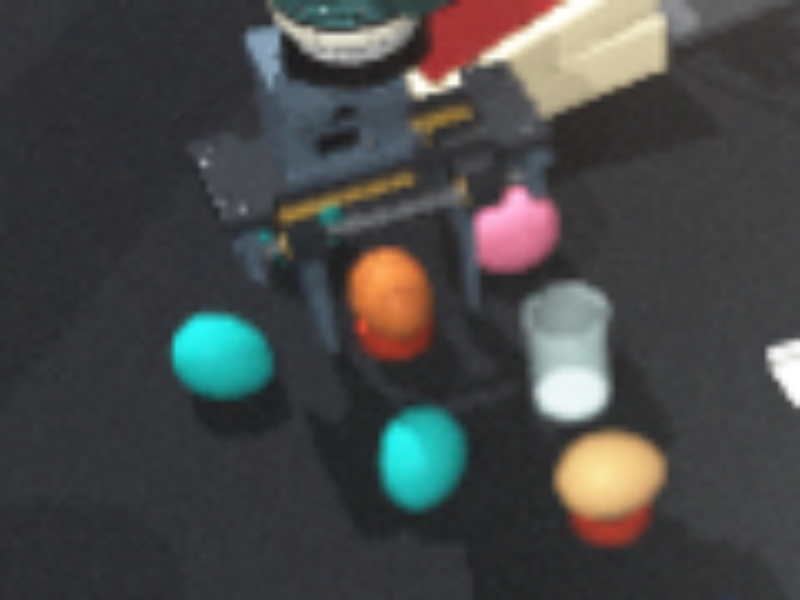

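The wrist depth now puts the tips at z≈14 mm, either side of the brown egg and clear of its neighbours. I'll go 3 mm lower and close.

Call:
{"fn": "drive_tool", "kwargs": {
  "plan": [
    [[38,0,0,0.025,0],[38,0,0,0.025,0],[38,0,0,0.025,0],[38,0,0,0.025,0],[38,0,0,0.025,0],[38,0,0,0.025,0],[38,0,0,0.025,0]]
  ],
  "squeeze": 15
}}

```text
time: 8.55
tcp_pos: [0.4437, 0.3046, -0.0182]
eef_rot: [[0.995, -0.099, -0.0], [-0.099, -0.995, -0.0], [-0.0, 0.0, -1.0]]
contact_force: [-0.5, -0.5, 0.1]
width: 0.472
```

Call:
{"fn": "drive_tool", "kwargs": {
  "plan": [
    [[30,0,0,0,0],[30,0,0,-0.1,0],[30,0,0,-0.2,0],[30,0,0,-0.2,0]]
  ]
}}

```text
time: 8.95
tcp_pos: [0.4449, 0.3054, 0.0079]
eef_rot: [[0.995, -0.099, 0.003], [-0.099, -0.995, 0.002], [0.002, -0.002, -1.0]]
contact_force: [-0.5, 0.6, -0.8]
width: 0.47
```

```bash
python3 g.py .6254 .0314 .09 -5.7;  python3 - <<'E'
from h import *
c=arm.camera("side");cv2.imwrite("pics/side7.png",cv2.resize(c["image"][110:200,140:260],(800,600)))
E
```

```text
t 8.95 tcp [0.4449 0.3054 0.0079] yaw -5.7 w 42.9 F [-0.5  0.6 -0.8]
shift [ 1.724  2.122 -0.684] turn -0.0 mm 338 deg -0.0
```

View pics/side7.png

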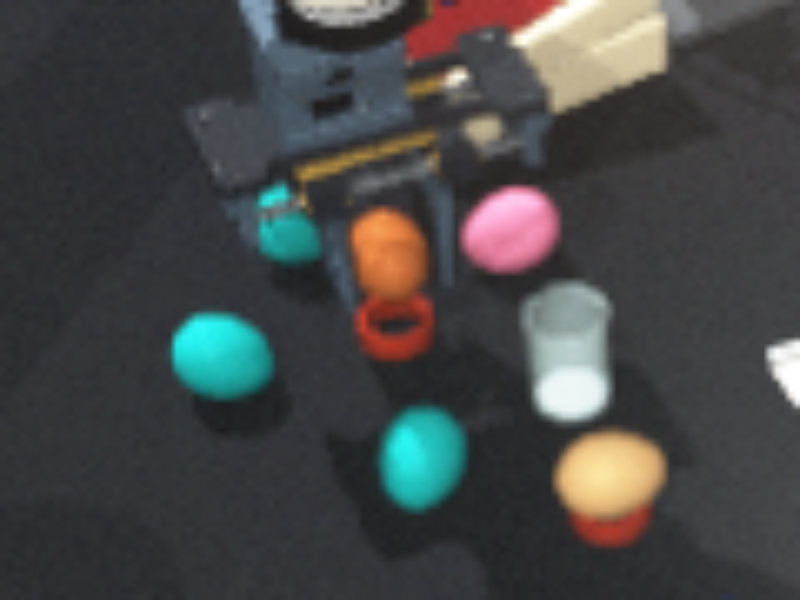

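Brown is out of its ring and held at 42.9 mm. Now lift it and carry it to seat b.

Call:
{"fn": "drive_tool", "kwargs": {
  "plan": [
    [[30,0,0,-0.3,0],[30,0.1,0.1,-0.6,0],[30,0.3,0.35,-0.68,0],[30,0.5,0.6,-0.68,0],[30,0.8,1,-0.68,0],[30,0.8,1,-0.68,0],[30,0.8,1,-0.68,0]]
  ]
}}

```text
time: 9.7
tcp_pos: [0.5278, 0.1745, 0.0874]
eef_rot: [[0.995, -0.102, -0.0], [-0.102, -0.995, -0.0], [-0.0, 0.0, -1.0]]
contact_force: [0.4, 1.0, 0.5]
width: 0.471
```

```bash
python3 g.py .6254 .0314 .06 -5.7
```

```text
t 9.7 tcp [0.5278 0.1745 0.0874] yaw -5.84 w 43.0 F [0.4 1.  0.5]
shift [0.93  1.103 0.228] turn -0.0012 mm 175 deg -0.1
```

Call:
{"fn": "drive_tool", "kwargs": {
  "plan": [
    [[30,0.3,0.35,0,0],[30,0.6,0.7,0.1,0],[30,0.9,1,0.2,0],[30,0.93,1,0.2,0],[30,0.93,1,0.2,0],[30,0.93,1,0.2,0]]
  ]
}}

```text
time: 10.3
tcp_pos: [0.6255, 0.0465, 0.0631]
eef_rot: [[0.995, -0.099, -0.001], [-0.099, -0.995, 0.0], [-0.001, -0.0, -1.0]]
contact_force: [-0.2, 0.5, -0.1]
width: 0.472
```

```bash
python3 g.py .6254 .0314 .012 -5.7;python3 - <<'E'
from h import *
c=arm.camera("wrist");cv2.imwrite("pics/w8.png",c["image"])
E
```

```text
t 10.3 tcp [0.6255 0.0465 0.0631] yaw -5.67 w 43.0 F [-0.2  0.5 -0.1]
shift [0.012 0.125 0.426] turn 0.0002 mm 53 deg 0.0
```

View pics/w8.png

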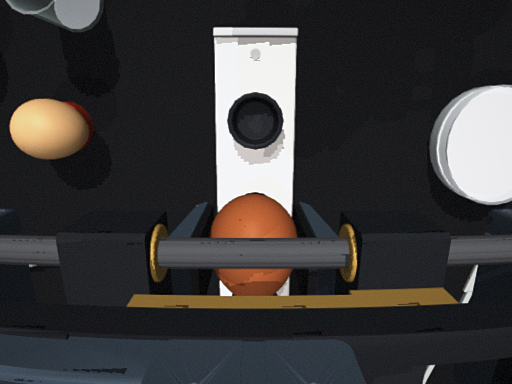

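The wrist view shows seat a at (256,120) on the rail, with brown hanging over the next seat. I'll use seat a to check where the seats are.

```bash
cat > seat.py <<'E'
from h import *
c=arm.camera("wrist");hsv=cv2.cvtColor(c["image"],cv2.COLOR_BGR2HSV)
m=((hsv[...,2]<75)).astype(np.uint8)
cs,h=cv2.findContours(m,cv2.RETR_CCOMP,cv2.CHAIN_APPROX_NONE)
for k in cs:
    if 800<cv2.contourArea(k)<6000:
        (x,y),r=cv2.minEnclosingCircle(k); print((round(x),round(y)),round(r,1),cv2.contourArea(k),ellip(c,k,0.024))
E
python3 seat.py
```

```text
(255, 121) 28.0 2317.5 ((633.3, 105.9), (38.9, 39.1), 95.7, (633.3, 105.9))
(257, 256) 100.7 4635.5 ((637.0, 2.5), (42.0, 162.3), 173.5, (628.2, 4.3))
(48, 124) 40.3 3883.0 ((476.5, 118.0), (46.9, 66.1), 178.1, (476.4, 118.1))
```

Seat a comes out at (633.3, 105.9), which matches the estimate. Seat b at (625.4, 31.4) is therefore confirmed.

Call:
{"fn": "drive_tool", "kwargs": {
  "plan": [
    [[30,0.01,0.125,0.1,0],[30,0.01,0.125,0.25,0],[30,0.01,0.125,0.42,0],[30,0.01,0.125,0.42,0],[30,0.01,0.125,0.42,0]]
  ]
}}

```text
time: 10.9
tcp_pos: [0.6255, 0.0303, 0.0123]
eef_rot: [[0.995, -0.099, -0.002], [-0.099, -0.995, -0.0], [-0.002, 0.0, -1.0]]
contact_force: [-0.2, 0.3, -0.3]
width: 0.472
```

```bash
python3 g.py .6254 .0314 -0.0075 -5.7
```

```text
t 10.9 tcp [0.6255 0.0303 0.0123] yaw -5.69 w 43.1 F [-0.2  0.3 -0.3]
shift [-0.001 -0.009  0.165] turn 0.0 mm 20 deg 0.0
```

Call:
{"fn": "drive_tool", "kwargs": {
  "plan": [
    [[30,0,-0.009,0.05,0],[30,0,-0.009,0.1,0],[30,0,-0.009,0.14,0],[30,0,-0.009,0.165,0],[30,0,-0.009,0.165,0],[30,0,-0.009,0.165,0]]
  ]
}}

```text
time: 11.5
tcp_pos: [0.6263, 0.0312, -0.0067]
eef_rot: [[0.995, -0.099, 0.0], [-0.099, -0.995, 0.0], [0.0, -0.0, -1.0]]
contact_force: [0.0, -1.8, -0.4]
width: 0.469
```

```bash
python3 g.py .6254 .0314 -0.0075 -5.7
```

```text
t 11.5 tcp [ 0.6263  0.0312 -0.0067] yaw -5.71 w 42.8 F [ 0.  -1.8 -0.4]
shift [-0.008 -0.001  0.007] turn -0.0001 mm 1 deg -0.0
```

Call:
{"fn": "drive_tool", "kwargs": {
  "plan": [
    [[30,0,0,0.015,0],[30,0,0,0.015,0],[43,0,0,0.015,0],[46,0,0,0.015,0],[60,0,0,0.015,0],[60,0,0,0.015,0],[60,0,0,0.015,0]]
  ]
}}

```text
time: 12.2
tcp_pos: [0.6263, 0.0313, -0.0086]
eef_rot: [[0.995, -0.099, 0.0], [-0.099, -0.995, 0.0], [0.0, -0.0, -1.0]]
contact_force: [-0.5, 0.6, 0.2]
width: 0.657
```

```bash
python3 g.py .6254 .0314 -0.0075 -5.7;  python3 - <<'E'
from h import *
c=arm.camera("side");cv2.imwrite("pics/side9.png",cv2.resize(c["image"][150:240,230:350],(800,600)))
E
```

```text
t 12.2 tcp [ 0.6263  0.0313 -0.0086] yaw -5.7 w 59.9 F [-0.5  0.6  0.2]
shift [-0.007 -0.    -0.009] turn 0.0 mm 1 deg 0.0
```

View pics/side9.png

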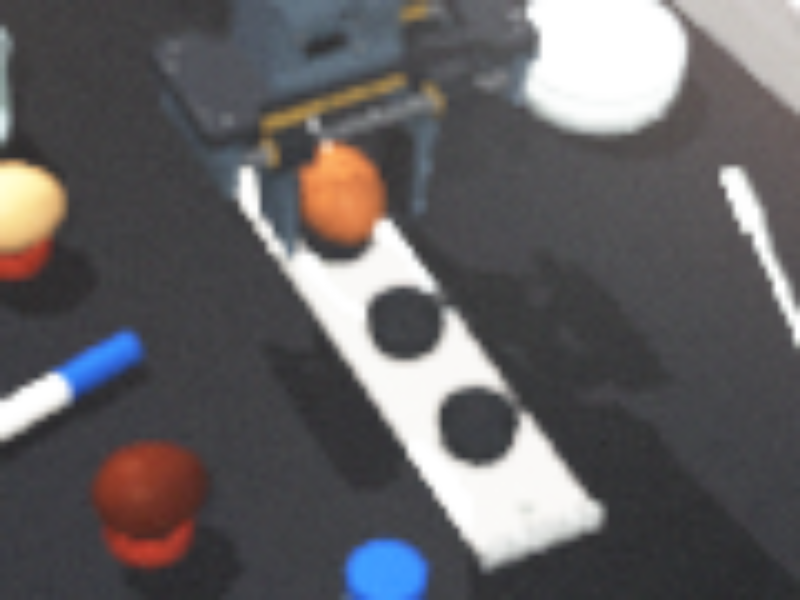

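Brown sits in seat b. Raise clear and go to cream.

Call:
{"fn": "drive_tool", "kwargs": {
  "plan": [
    [[64,0,0,-0.3,0],[64,0,0,-0.7,0],[64,-0.1,-0.05,-0.75,-0.05],[64,-1,-0.6,-0.75,-0.5],[64,-1,-0.6,-0.75,-0.5],[64,-1,-0.6,-0.75,-0.5],[64,-1,-0.6,-0.75,-0.5],[64,-1,-0.6,-0.75,-0.5]]
  ]
}}

```text
time: 13.05
tcp_pos: [0.5134, 0.1154, 0.0816]
eef_rot: [[0.723, 0.691, 0.0], [0.691, -0.723, 0.0], [0.0, 0.0, -1.0]]
contact_force: [0.7, 0.1, 0.6]
width: 0.702
```

```bash
python3 g.py .4814 .118 .06 81
```

```text
t 13.05 tcp [0.5134 0.1154 0.0816] yaw 43.7 w 64.0 F [0.7 0.1 0.6]
shift [-0.178 -0.2    0.18 ] turn -0.3108 mm 39 deg -37.3
```

Call:
{"fn": "drive_tool", "kwargs": {
  "plan": [
    [[64,-0.17,-0.19,0.1,-0.3],[64,-0.17,-0.19,0.1,-0.3],[64,-0.17,-0.19,0.1,-0.3],[64,-0.17,-0.19,0.1,-0.3],[64,-0.17,-0.19,0.1,-0.31],[64,-0.17,-0.19,0.1,-0.31]]
  ]
}}

```text
time: 13.65
tcp_pos: [0.4835, 0.1174, 0.0695]
eef_rot: [[0.165, 0.986, 0.0], [0.986, -0.165, 0.0], [0.0, 0.0, -1.0]]
contact_force: [0.9, -0.2, 0.7]
width: 0.697
```

```bash
python3 wm.py cream; python3 g.py .4814 .118 -.018 81;python3 - <<'E'
from h import *
c=arm.camera("wrist");cv2.imwrite("pics/w10.png",c["image"])
c=arm.camera("top");cv2.imwrite("pics/t10.png",c["image"])
E
```

```text
(342, 299) 4196.0 ((595.9, 261.3), (15.3, 541.8), 81.1, (584.1, 184.2))
(389, 252) 666.0 ((546.6, 218.0), (19.4, 50.0), 1.6, (547.4, 219.7))
(119, 251) 515.0 ((510.8, 3.7), (19.6, 49.2), 159.0, (509.8, 4.0))
(237, 204) 993.5 ((481.4, 118.0), (42.8, 54.1), 166.0, (486.3, 105.7))
t 13.7 tcp [0.4835 0.1174 0.0695] yaw 80.39 w 64.1 F [ 1.1 -0.2 -0.7]
shift [ 0.002 -0.018  0.729] turn -0.0051 mm 87 deg -0.6
```

View pics/w10.png

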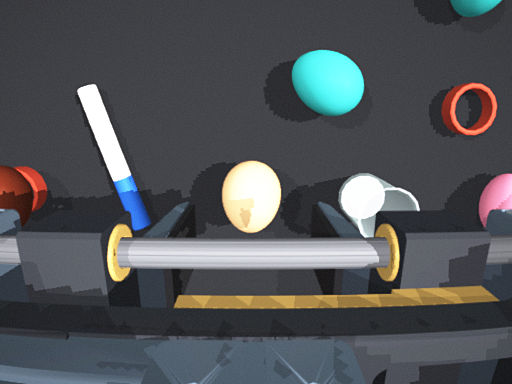

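The cream fit gives (481.4, 118.0), long axis about 168°. The jaws straddle it, with the beaker clear to the right and the pen to the left. Descend.

Call:
{"fn": "drive_tool", "kwargs": {
  "plan": [
    [[60,0,-0.018,0.2,0.005],[60,0,-0.018,0.45,0.005],[60,0,-0.018,0.6,0.005],[60,0,-0.018,0.7,0.005],[60,0,-0.018,0.73,0.005],[60,0,-0.018,0.73,0.005],[60,0,-0.018,0.73,0.005]]
  ]
}}

```text
time: 14.5
tcp_pos: [0.482, 0.1179, -0.0174]
eef_rot: [[0.176, 0.984, 0.001], [0.984, -0.176, 0.0], [0.0, 0.001, -1.0]]
contact_force: [-0.1, -0.4, 0.1]
width: 0.658
```

```bash
python3 g.py .4814 .118 -.018 80; python3 - <<'E'
from h import *
c=arm.camera("side");cv2.imwrite("pics/s11.png",cv2.resize(c["image"][120:210,170:290],(800,600)))
E
```

```text
t 14.5 tcp [ 0.482   0.1179 -0.0174] yaw 79.86 w 60.0 F [-0.1 -0.4  0.1]
shift [-0.    -0.005  0.005] turn -0.0012 mm 1 deg -0.1
```

View pics/s11.png

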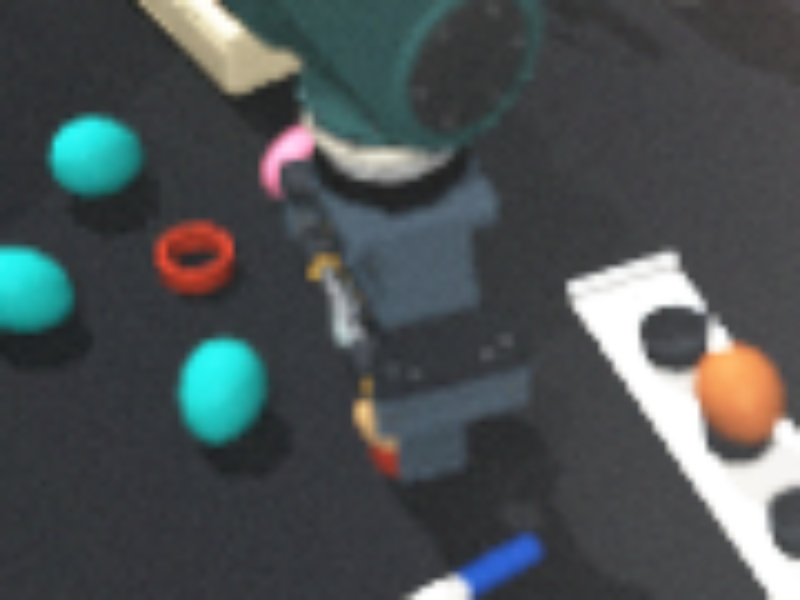

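Call:
{"fn": "drive_tool", "kwargs": {
  "plan": [
    [[30,0,0,0.003,0],[30,0,0,0.003,0],[30,0,0,0.003,0],[30,0,0,0.003,0],[30,0,0,0.003,0],[30,0,0,0.003,0]]
  ]
}}

```text
time: 15.15
tcp_pos: [0.4815, 0.1173, -0.0182]
eef_rot: [[0.176, 0.984, 0.0], [0.984, -0.176, -0.001], [-0.001, 0.0, -1.0]]
contact_force: [-0.3, -8.4, 4.4]
width: 0.474
```

Call:
{"fn": "drive_tool", "kwargs": {
  "plan": [
    [[30,0,0,0,0],[30,0,0,-0.1,0],[30,0,0,-0.25,0],[30,0,0,-0.5,0],[30,0,0,-0.73,0],[30,0,0,-0.73,0]]
  ]
}}

```text
time: 15.75
tcp_pos: [0.4836, 0.1183, 0.0727]
eef_rot: [[0.176, 0.984, 0.005], [0.984, -0.176, 0.001], [0.002, 0.005, -1.0]]
contact_force: [0.1, -0.2, -0.2]
width: 0.47
```

```bash
python3 g.py .6179 -.0432 .07 -5.7; python3 - <<'E'
from h import *
c=arm.camera("wrist");cv2.imwrite("pics/w12.png",c["image"])
E
```

```text
t 15.75 tcp [0.4836 0.1183 0.0727] yaw 79.87 w 42.9 F [ 0.1 -0.2 -0.2]
shift [-1.128  1.338  0.023] turn 0.7131 mm 210 deg 85.6
```

View pics/w12.png

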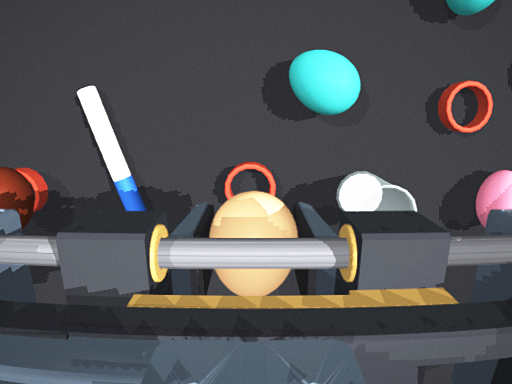

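Cream is held at 42.9 mm. Carry it to seat c, turning 85.6°.

Call:
{"fn": "drive_tool", "kwargs": {
  "plan": [
    [[30,-0.1,0.12,-0.05,0.04],[30,-0.3,0.36,-0.1,0.11],[30,-0.8,1,-0.1,0.5],[30,-0.8,1,-0.1,0.5],[30,-0.8,1,-0.1,0.5],[30,-0.8,1,-0.1,0.5],[30,-0.8,1,-0.1,0.5],[30,-0.8,1,-0.1,0.5]]
  ]
}}

```text
time: 16.6
tcp_pos: [0.5819, 0.0021, 0.0799]
eef_rot: [[0.943, 0.334, -0.002], [0.334, -0.943, 0.0], [-0.001, -0.001, -1.0]]
contact_force: [0.3, 0.1, -0.3]
width: 0.47
```

```bash
python3 g.py .6179 -.0432 .06 -5.7
```

```text
t 16.6 tcp [0.5819 0.0021 0.0799] yaw 19.52 w 42.8 F [ 0.3  0.1 -0.3]
shift [0.156 0.456 0.166] turn 0.2102 mm 61 deg 25.2
```

Call:
{"fn": "drive_tool", "kwargs": {
  "plan": [
    [[30,0.08,0.2,0,0.06],[30,0.15,0.45,0,0.13],[30,0.15,0.45,0.08,0.21],[30,0.15,0.45,0.16,0.21],[30,0.15,0.45,0.16,0.21],[30,0.15,0.45,0.16,0.21]]
  ]
}}

```text
time: 17.2
tcp_pos: [0.6171, -0.042, 0.0612]
eef_rot: [[0.996, -0.089, -0.002], [-0.089, -0.996, 0.0], [-0.002, -0.0, -1.0]]
contact_force: [0.7, 0.5, -0.7]
width: 0.469
```

```bash
python3 g.py .6179 -.0432 .012 -5.7; python3 - <<'E'
from h import *
c=arm.camera("wrist");cv2.imwrite("pics/w13.png",c["image"])
E
```

```text
t 17.2 tcp [ 0.6171 -0.042   0.0612] yaw -5.11 w 42.8 F [ 0.7  0.5 -0.7]
shift [0.008 0.009 0.41 ] turn 0.0049 mm 49 deg 0.6
```

View pics/w13.png

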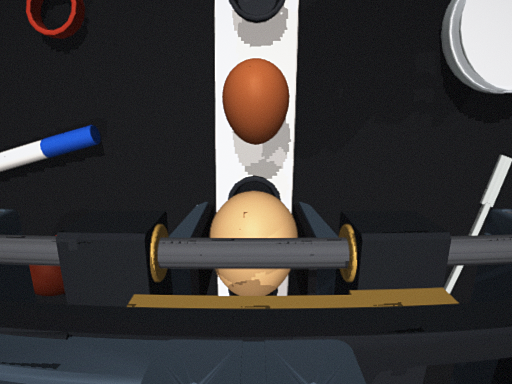

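Brown lies square in seat b at (256,100), and cream hangs over seat c. Lower it slowly and release.

Call:
{"fn": "drive_tool", "kwargs": {
  "plan": [
    [[30,0.007,0.008,0.15,0.005],[30,0.007,0.008,0.3,0.005],[30,0.007,0.008,0.42,0.005],[30,0.007,0.008,0.48,0.005],[30,0.007,0.008,0.53,0.005],[30,0.007,0.008,0.565,0.005],[30,0.007,0.008,0.58,0.005],[30,0.007,0.008,0.58,0.005]]
  ]
}}

```text
time: 18.05
tcp_pos: [0.6187, -0.0438, -0.0074]
eef_rot: [[0.995, -0.103, -0.0], [-0.103, -0.995, -0.0], [-0.0, 0.0, -1.0]]
contact_force: [-2.7, -2.5, 3.0]
width: 0.471
```

```bash
python3 g.py .6179 -.0432 -.0085 -5.7
```

```text
t 18.05 tcp [ 0.6187 -0.0438 -0.0074] yaw -5.92 w 42.9 F [-2.7 -2.5  3. ]
shift [-0.007 -0.004  0.009] turn -0.0019 mm 1 deg -0.2
```

Light seat contact at about 3 N. Open in steps and rise.

Call:
{"fn": "drive_tool", "kwargs": {
  "plan": [
    [[43,0,0,0,0],[46,0,0,0,0],[60,0,0,0,0],[60,0,0,0,0],[62,0,0,-0.15,0],[62,0,0,-0.4,0],[62,0,0,-0.7,0],[62,0,0,-0.7,0]]
  ]
}}

```text
time: 18.85
tcp_pos: [0.6218, -0.0438, 0.082]
eef_rot: [[0.995, -0.103, 0.007], [-0.103, -0.995, -0.001], [0.007, -0.0, -1.0]]
contact_force: [0.8, -0.3, -0.1]
width: 0.682
```

```bash
python3 g.py .4494 -.0828 .07 87.5
```

```text
t 18.85 tcp [ 0.6218 -0.0438  0.082 ] yaw -5.93 w 62.2 F [ 0.8 -0.3 -0.1]
shift [-1.396  0.472  0.1  ] turn -0.7786 mm 177 deg -93.4
```

Call:
{"fn": "drive_tool", "kwargs": {
  "plan": [
    [[62,-1,0.34,0.05,-0.55],[62,-1,0.34,0.05,-0.55],[62,-1,0.34,0.05,-0.55],[62,-1,0.34,0.05,-0.55],[62,-1,0.34,0.05,-0.55],[62,-1,0.34,0.05,-0.55],[62,-1,0.34,0.05,-0.55],[62,-1,0.34,0.05,-0.55]]
  ]
}}

```text
time: 19.65
tcp_pos: [0.4952, -0.0717, 0.0708]
eef_rot: [[0.494, 0.87, 0.001], [0.87, -0.494, -0.0], [0.0, 0.0, -1.0]]
contact_force: [-0.2, 0.1, 0.5]
width: 0.682
```

```bash
python3 g.py .4494 -.0828 .07 87.5
```

```text
t 19.65 tcp [ 0.4952 -0.0717  0.0708] yaw 60.41 w 62.2 F [-0.2  0.1  0.5]
shift [-0.269 -0.286  0.007] turn -0.2257 mm 47 deg -27.1
```

Call:
{"fn": "drive_tool", "kwargs": {
  "plan": [
    [[62,-0.27,-0.286,0,-0.225],[62,-0.27,-0.286,0,-0.225],[62,-0.27,-0.286,0,-0.225],[62,-0.27,-0.286,0,-0.225],[62,-0.27,-0.286,0,-0.225]]
  ]
}}

```text
time: 20.15
tcp_pos: [0.4494, -0.0827, 0.0706]
eef_rot: [[0.054, 0.999, 0.001], [0.999, -0.054, -0.0], [-0.0, 0.001, -1.0]]
contact_force: [0.4, -0.4, 0.3]
width: 0.681
```

```bash
python3 wm.py dark; python3 g.py .4494 -.0828 -.018 87.5; python3 - <<'E'
from h import *
c=arm.camera("wrist");cv2.imwrite("pics/w14.png",c["image"])
E
```

```text
(252, 198) 3134.5 ((449.9, -82.8), (43.6, 55.6), 176.2, (449.9, -82.8))
t 20.2 tcp [ 0.4494 -0.0827  0.0705] yaw 86.86 w 61.8 F [ 0.2 -0.5  0.2]
shift [-0.001 -0.     0.738] turn -0.0053 mm 89 deg -0.6
```

View pics/w14.png

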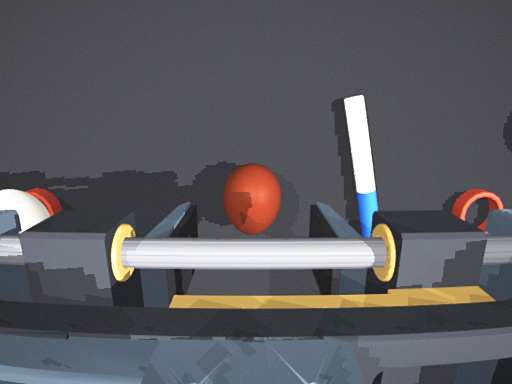

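The dark egg fits at (449.9, -82.8), long axis 176°, square between the jaws.

Call:
{"fn": "drive_tool", "kwargs": {
  "plan": [
    [[62,0,0.004,0.2,0.005],[62,0,0.004,0.45,0.005],[62,0,0.004,0.6,0.005],[62,0,0.004,0.7,0.005],[60,0,0.004,0.738,0.005],[58,0,0.004,0.738,0.005],[56,0,0.004,0.738,0.005],[54,0,0.004,0.738,0.005]]
  ]
}}

```text
time: 21.05
tcp_pos: [0.4503, -0.0828, -0.0175]
eef_rot: [[0.062, 0.998, 0.001], [0.998, -0.062, -0.0], [-0.0, 0.001, -1.0]]
contact_force: [-0.7, -0.2, -0.2]
width: 0.593
```

Call:
{"fn": "drive_tool", "kwargs": {
  "plan": [
    [[30,0,0,0,0],[30,0,0,0,0],[30,0,0,0,0],[30,0,0,0,0],[30,0,0,0,0]]
  ]
}}

```text
time: 21.55
tcp_pos: [0.4501, -0.0829, -0.018]
eef_rot: [[0.062, 0.998, 0.001], [0.998, -0.062, -0.0], [-0.0, 0.001, -1.0]]
contact_force: [-1.1, -5.0, 5.7]
width: 0.472
```

Call:
{"fn": "drive_tool", "kwargs": {
  "plan": [
    [[30,0,0,0,0],[30,0,0,-0.1,0],[30,0,0,-0.25,0],[30,0,0,-0.5,0],[30,0,0,-0.8,0],[30,0,0,-0.8,0]]
  ]
}}

```text
time: 22.15
tcp_pos: [0.452, -0.083, 0.0818]
eef_rot: [[0.062, 0.998, 0.006], [0.998, -0.062, -0.001], [-0.001, 0.006, -1.0]]
contact_force: [1.3, -0.5, -0.5]
width: 0.473
```

```bash
python3 g.py .6328 .106 .08 -5.7; python3 - <<'E'
from h import *
c=arm.camera("wrist");cv2.imwrite("pics/w15.png",c["image"])
E
```

```text
t 22.15 tcp [ 0.452  -0.083   0.0818] yaw 86.47 w 43.2 F [ 1.3 -0.5 -0.5]
shift [1.665 1.407 0.015] turn 0.7681 mm 262 deg 92.2
```

View pics/w15.png

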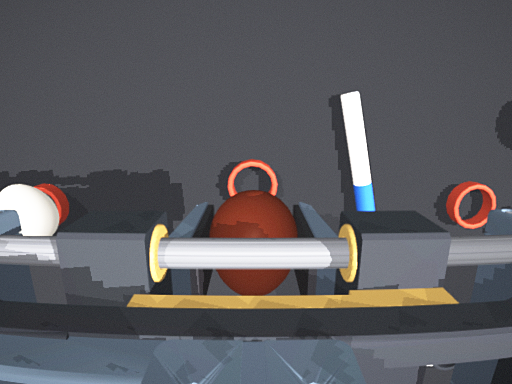

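The dark egg is held. Carry it to seat a.

Call:
{"fn": "drive_tool", "kwargs": {
  "plan": [
    [[30,0.1,0.08,0,0.04],[30,0.3,0.25,0,0.11],[30,0.55,0.45,0,0.18],[30,0.8,0.66,0,0.25],[30,1,0.83,0,0.32],[30,1,0.83,0,0.39],[30,1,0.83,0,0.46],[30,1,0.83,0,0.53]]
  ]
}}

```text
time: 23.0
tcp_pos: [0.5555, 0.0314, 0.0763]
eef_rot: [[0.924, 0.383, -0.002], [0.383, -0.924, 0.0], [-0.002, -0.001, -1.0]]
contact_force: [0.6, -0.3, 0.2]
width: 0.474
```

```bash
python3 g.py .6328 .106 .06 -5.7
```

```text
t 23.0 tcp [0.5555 0.0314 0.0763] yaw 22.55 w 43.2 F [ 0.6 -0.3  0.2]
shift [ 0.834 -0.327  0.136] turn 0.2354 mm 109 deg 28.3
```

Call:
{"fn": "drive_tool", "kwargs": {
  "plan": [
    [[30,0.2,-0.08,0,0.06],[30,0.5,-0.2,0,0.13],[30,0.75,-0.3,0,0.2],[30,0.834,-0.327,0.08,0.235],[30,0.834,-0.327,0.13,0.235],[30,0.834,-0.327,0.13,0.235],[30,0.834,-0.327,0.13,0.235]]
  ]
}}

```text
time: 23.7
tcp_pos: [0.6322, 0.1054, 0.0614]
eef_rot: [[0.996, -0.091, -0.002], [-0.091, -0.996, -0.0], [-0.002, 0.0, -1.0]]
contact_force: [-0.5, -0.9, -1.3]
width: 0.471
```

```bash
python3 g.py .6330 .106 -.0085 -5.7; python3 - <<'E'
from h import *
c=arm.camera("wrist");cv2.imwrite("pics/w16.png",c["image"])
c=arm.camera("side");cv2.imwrite("pics/s16.png",cv2.resize(c["image"][120:240,220:380],(800,600)))
E
```

```text
t 23.7 tcp [0.6322 0.1054 0.0614] yaw -5.24 w 43.0 F [-0.5 -0.9 -1.3]
shift [ 0.006 -0.006  0.583] turn 0.0038 mm 70 deg 0.5
```

View pics/s16.png

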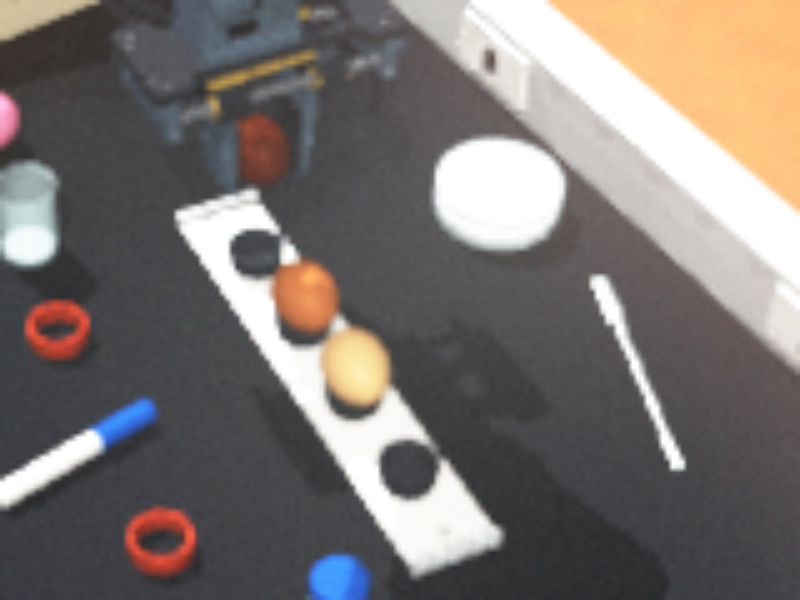

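Brown and cream are seated in b and c, and the dark egg hangs over a. Lower it.

Call:
{"fn": "drive_tool", "kwargs": {
  "plan": [
    [[30,0.006,-0.006,0.15,0.004],[30,0.006,-0.006,0.3,0.004],[30,0.006,-0.006,0.42,0.004],[30,0.006,-0.006,0.48,0.004],[30,0.006,-0.006,0.53,0.004],[30,0.006,-0.006,0.565,0.004],[30,0.006,-0.006,0.58,0.004],[30,0.006,-0.006,0.58,0.004]]
  ]
}}

```text
time: 24.6
tcp_pos: [0.6341, 0.1064, -0.0072]
eef_rot: [[0.995, -0.101, -0.001], [-0.101, -0.995, -0.0], [-0.001, 0.0, -1.0]]
contact_force: [-3.7, -3.1, 4.6]
width: 0.472
```

```bash
python3 g.py .6330 .106 -.0085 -5.7
```

```text
t 24.6 tcp [ 0.6341  0.1064 -0.0072] yaw -5.8 w 43.0 F [-3.7 -3.1  4.6]
shift [-0.009  0.004  0.011] turn -0.0008 mm 2 deg -0.1
```

Call:
{"fn": "drive_tool", "kwargs": {
  "plan": [
    [[43,0,0,0,0],[46,0,0,0,0],[60,0,0,0,0],[60,0,0,0,0],[62,0,0,-0.15,0],[62,0,0,-0.4,0],[62,0,0,-0.75,0],[62,0,0,-0.75,0]]
  ]
}}

```text
time: 25.4
tcp_pos: [0.6378, 0.1072, 0.0891]
eef_rot: [[0.995, -0.101, 0.008], [-0.101, -0.995, 0.001], [0.008, -0.002, -1.0]]
contact_force: [0.6, -0.6, 0.1]
width: 0.681
```

```bash
python3 g.py .4576 -.2764 .08 -57
```

```text
t 25.4 tcp [0.6378 0.1072 0.0891] yaw -5.81 w 62.1 F [ 0.6 -0.6  0.1]
shift [-1.17   3.332  0.076] turn 0.4266 mm 424 deg 51.2
```

Call:
{"fn": "drive_tool", "kwargs": {
  "plan": [
    [[62,-0.35,1,0,0.1],[62,-0.35,1,0,0.15],[62,-0.35,1,0,0.15]]
  ]
}}

```text
time: 25.7
tcp_pos: [0.5788, -0.0105, 0.0832]
eef_rot: [[0.912, -0.409, 0.0], [-0.409, -0.912, -0.0], [0.0, 0.0, -1.0]]
contact_force: [0.7, 0.1, -0.3]
width: 0.68
```

```bash
python3 g.py .4576 -.2764 .08 -57
```

```text
t 25.7 tcp [ 0.5788 -0.0105  0.0832] yaw -24.15 w 62.0 F [ 0.7  0.1 -0.3]
shift [-0.015  2.435  0.026] turn 0.2737 mm 292 deg 32.8
```

Call:
{"fn": "drive_tool", "kwargs": {
  "plan": [
    [[62,0,1,0,0.2],[62,0,1,0,0.2],[62,0,1,0,0.2]]
  ]
}}

```text
time: 26.0
tcp_pos: [0.5303, -0.1209, 0.0832]
eef_rot: [[0.666, -0.746, 0.0], [-0.746, -0.666, -0.0], [0.0, -0.0, -1.0]]
contact_force: [1.3, -0.2, 0.2]
width: 0.679
```

```bash
python3 g.py .4576 -.2764 .08 -57
```

```text
t 26.0 tcp [ 0.5303 -0.1209  0.0832] yaw -48.25 w 61.9 F [ 1.3 -0.2  0.2]
shift [0.563 1.315 0.027] turn 0.0729 mm 172 deg 8.7
```

Call:
{"fn": "drive_tool", "kwargs": {
  "plan": [
    [[62,0.43,1,0.03,0.07],[62,0.43,1,0.03,0.07],[62,0.43,1,0.03,0.07]]
  ]
}}

```text
time: 26.3
tcp_pos: [0.4764, -0.2394, 0.0797]
eef_rot: [[0.555, -0.832, 0.001], [-0.832, -0.555, -0.001], [0.001, -0.0, -1.0]]
contact_force: [0.6, 0.8, 0.8]
width: 0.678
```

```bash
python3 g.py .4576 -.2764 .07 -57
```

```text
t 26.3 tcp [ 0.4764 -0.2394  0.0797] yaw -56.29 w 61.8 F [0.6 0.8 0.8]
shift [0.169 0.301 0.08 ] turn 0.006 mm 43 deg 0.7
```

Call:
{"fn": "drive_tool", "kwargs": {
  "plan": [
    [[62,0.16,0.28,0.08,0.006],[62,0.16,0.28,0.08,0.006],[62,0.16,0.28,0.08,0.006],[62,0.16,0.28,0.08,0.006]]
  ]
}}

```text
time: 26.7
tcp_pos: [0.4608, -0.2713, 0.0698]
eef_rot: [[0.546, -0.838, 0.001], [-0.838, -0.546, -0.0], [0.0, -0.0, -1.0]]
contact_force: [-0.4, 1.0, 0.9]
width: 0.681
```

```bash
python3 wm.py white; python3 g.py .4576 -.2764 -.018 -57; python3 - <<'E'
from h import *
c=arm.camera("wrist");cv2.imwrite("pics/w17.png",c["image"])
E
```

```text
(43, 377) 560.0 ((194.2, -190.6), (12.6, 129.4), 123.7, (196.5, -194.7))
(406, 349) 729.0 ((420.5, -466.9), (25.5, 54.7), 131.4, (418.5, -464.4))
(498, 251) 715.5 ((536.5, -470.2), (28.4, 32.4), 89.9, (536.6, -470.1))
(500, 200) 568.5 ((565.9, -442.1), (21.5, 50.0), 16.2, (570.0, -439.9))
t 26.75 tcp [ 0.4609 -0.2711  0.0698] yaw -56.87 w 62.2 F [-0.2 -0.4 -0.3]
shift [0.022 0.048 0.732] turn 0.0011 mm 88 deg 0.1
```

View pics/w17.png

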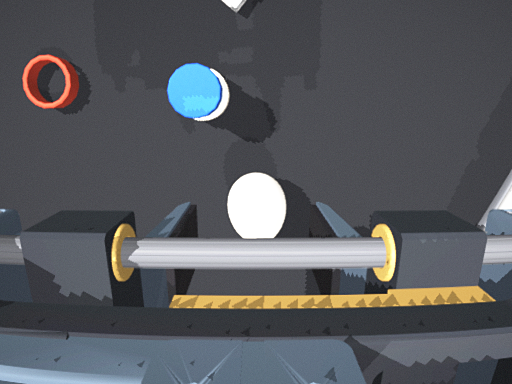

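```bash
python3 - <<'E'
from h import *
c=arm.camera("wrist");hsv=cv2.cvtColor(c["image"],cv2.COLOR_BGR2HSV)
m=((hsv[...,1]<60)&(hsv[...,2]>140)).astype(np.uint8);m[:150]=0;m[236:]=0;m[:,:215]=0;m[:,300:]=0
cs,_=cv2.findContours(m,cv2.RETR_EXTERNAL,cv2.CHAIN_APPROX_NONE);k=max(cs,key=cv2.contourArea)
k=k[k[:,0,1]<233];print(ellip(c,k,.03))
E
```

```text
((457.7, -275.7), (44.7, 55.2), 38.7, (459.4, -274.6))
```

The white egg fits at (457.7, -275.7), long axis about 38°. I'll turn the jaws 4.5° to match, then descend.

Call:
{"fn": "drive_tool", "kwargs": {
  "plan": [
    [[62,0.02,0.045,0.1,-0.038],[62,0.02,0.045,0.35,-0.038],[62,0.02,0.045,0.6,-0.038],[62,0.02,0.045,0.7,-0.038],[60,0.02,0.045,0.733,-0.038],[58,0.02,0.045,0.733,-0.038],[56,0.02,0.045,0.733,-0.038],[54,0.02,0.045,0.733,-0.038]]
  ]
}}

```text
time: 27.65
tcp_pos: [0.4579, -0.2771, -0.0175]
eef_rot: [[0.611, -0.792, 0.001], [-0.792, -0.611, -0.001], [0.002, -0.001, -1.0]]
contact_force: [-0.2, 0.2, 0.1]
width: 0.597
```

```bash
python3 g.py .4577 -.276 -.018 -52.5
```

```text
t 27.65 tcp [ 0.4579 -0.2771 -0.0175] yaw -52.36 w 54.5 F [-0.2  0.2  0.1]
shift [-0.008 -0.005  0.004] turn 0.0011 mm 1 deg 0.1
```

Call:
{"fn": "drive_tool", "kwargs": {
  "plan": [
    [[30,-0.008,0,0,0],[30,-0.008,0,0,0],[30,-0.008,0,0,0],[30,-0.008,0,0,0],[30,-0.008,0,0,0]]
  ]
}}

```text
time: 28.15
tcp_pos: [0.457, -0.2763, -0.0183]
eef_rot: [[0.611, -0.792, 0.001], [-0.792, -0.611, -0.001], [0.001, -0.0, -1.0]]
contact_force: [1.4, -2.9, 4.9]
width: 0.475
```

Call:
{"fn": "drive_tool", "kwargs": {
  "plan": [
    [[30,0,0,0,0],[30,0,0,-0.1,0],[30,0,0,-0.25,0],[30,0,0,-0.5,0],[30,0,0,-0.8,0],[30,0,0,-0.8,0]]
  ]
}}

```text
time: 28.75
tcp_pos: [0.4582, -0.2769, 0.0815]
eef_rot: [[0.611, -0.792, 0.004], [-0.792, -0.611, -0.003], [0.005, -0.002, -1.0]]
contact_force: [0.4, -0.6, -0.5]
width: 0.472
```

```bash
python3 g.py .6104 -.1178 .08 -5.7; python3 - <<'E'
from h import *
c=arm.camera("wrist");cv2.imwrite("pics/w18.png",c["image"])
E
```

```text
t 28.75 tcp [ 0.4582 -0.2769  0.0815] yaw -52.37 w 43.0 F [ 0.4 -0.6 -0.5]
shift [-0.276 -1.814  0.013] turn -0.3889 mm 220 deg -46.7
```

View pics/w18.png

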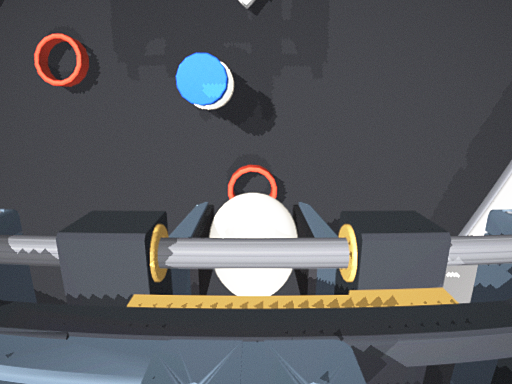

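White is held. Carry it to seat d.

Call:
{"fn": "drive_tool", "kwargs": {
  "plan": [
    [[30,-0.02,-0.1,0,-0.04],[30,-0.05,-0.3,0,-0.1],[30,-0.09,-0.6,0,-0.16],[30,-0.14,-0.9,0,-0.22],[30,-0.15,-1,0,-0.28],[30,-0.15,-1,0,-0.33],[30,-0.15,-1,0,-0.35]]
  ]
}}

```text
time: 29.5
tcp_pos: [0.5396, -0.1874, 0.0759]
eef_rot: [[0.985, -0.175, -0.003], [-0.175, -0.985, 0.001], [-0.003, -0.001, -1.0]]
contact_force: [-0.5, -0.1, -1.0]
width: 0.473
```

```bash
python3 g.py .6104 -.1178 .06 -5.7
```

```text
t 29.5 tcp [ 0.5396 -0.1874  0.0759] yaw -10.08 w 43.1 F [-0.5 -0.1 -1. ]
shift [ 0.479 -0.674  0.133] turn -0.0365 mm 100 deg -4.4
```

Call:
{"fn": "drive_tool", "kwargs": {
  "plan": [
    [[30,0.12,-0.17,0,-0.02],[30,0.3,-0.42,0,-0.036],[30,0.479,-0.674,0.05,-0.036],[30,0.479,-0.674,0.13,-0.036],[30,0.479,-0.674,0.13,-0.036],[30,0.479,-0.674,0.13,-0.036]]
  ]
}}

```text
time: 30.1
tcp_pos: [0.6102, -0.1193, 0.0608]
eef_rot: [[0.994, -0.106, -0.002], [-0.106, -0.994, 0.001], [-0.002, -0.0, -1.0]]
contact_force: [-0.3, -0.1, -0.7]
width: 0.472
```

```bash
python3 g.py .6104 -.1178 -.0085 -5.7; python3 - <<'E'
from h import *
c=arm.camera("wrist");cv2.imwrite("pics/w19.png",c["image"])
E
```

```text
t 30.1 tcp [ 0.6102 -0.1193  0.0608] yaw -6.06 w 43.1 F [-0.3 -0.1 -0.7]
shift [ 0.    -0.013  0.577] turn -0.003 mm 69 deg -0.4
```

View pics/w19.png

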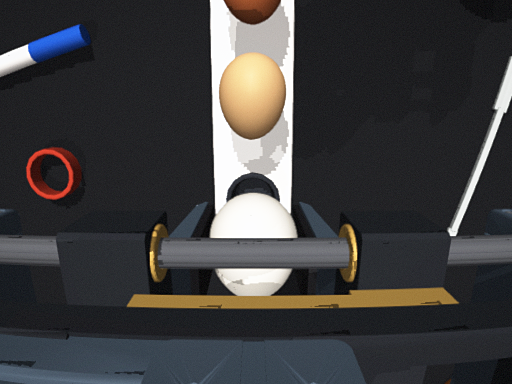

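White hangs over seat d and cream is seated next to it. Lower.

Call:
{"fn": "drive_tool", "kwargs": {
  "plan": [
    [[30,0,-0.012,0.15,-0.003],[30,0,-0.012,0.3,-0.003],[30,0,-0.012,0.42,-0.003],[30,0,-0.012,0.48,-0.003],[30,0,-0.012,0.53,-0.003],[30,0,-0.012,0.56,-0.003],[30,0,-0.012,0.575,-0.003],[30,0,-0.012,0.575,-0.003]]
  ]
}}

```text
time: 30.95
tcp_pos: [0.6113, -0.1178, -0.0072]
eef_rot: [[0.995, -0.099, -0.001], [-0.099, -0.995, 0.0], [-0.001, 0.0, -1.0]]
contact_force: [-3.0, 0.1, 1.7]
width: 0.47
```

```bash
python3 g.py .6104 -.1178 -.0085 -5.7
```

```text
t 30.95 tcp [ 0.6113 -0.1178 -0.0072] yaw -5.69 w 42.9 F [-3.   0.1  1.7]
shift [-0.008  0.001  0.011] turn 0.0001 mm 2 deg 0.0
```

Call:
{"fn": "drive_tool", "kwargs": {
  "plan": [
    [[43,0,0,0,0],[46,0,0,0,0],[60,0,0,0,0],[60,0,0,0,0],[62,0,0,-0.15,0],[62,0,0,-0.4,0],[62,0,0,-0.8,0],[62,0,0,-0.9,0]]
  ]
}}

```text
time: 31.75
tcp_pos: [0.6146, -0.1184, 0.1068]
eef_rot: [[0.995, -0.099, 0.007], [-0.099, -0.995, -0.002], [0.007, 0.001, -1.0]]
contact_force: [0.8, 0.2, 0.9]
width: 0.677
```

Call:
{"fn": "drive_tool", "kwargs": {
  "plan": [
    [[62,-0.5,0,-0.2,0],[62,-1,0,-0.3,0],[62,-1,0,-0.3,0],[62,-1,0,-0.3,0]]
  ]
}}

```text
time: 32.15
tcp_pos: [0.49, -0.1055, 0.1381]
eef_rot: [[0.995, -0.099, 0.001], [-0.099, -0.995, -0.0], [0.001, 0.0, -1.0]]
contact_force: [0.4, 0.4, 1.0]
width: 0.682
```

Call:
{"fn": "drive_tool", "kwargs": {
  "plan": [
    [[62,-0.6,0.5,0,0],[62,-0.6,1,0,0],[62,-0.6,1,0,0],[62,-0.6,1,0,0]]
  ]
}}

```text
time: 32.55
tcp_pos: [0.408, -0.2217, 0.1376]
eef_rot: [[0.995, -0.103, 0.001], [-0.103, -0.995, -0.001], [0.001, 0.001, -1.0]]
contact_force: [-0.6, 0.9, 1.0]
width: 0.681
```

```bash
python3 - <<'E'
from meas import *
S=dict(dark=(632.9,106),brown=(625.4,31.4),cream=(617.9,-43.2),white=(610.4,-117.8))
for n in("top","side"):
    c=arm.camera(n);x,y,w,h=(180,130,160,120) if n=="top" else (220,140,160,120)
    cv2.imwrite(f"pics/{n}20.png",cv2.resize(c["image"][y:y+h,x:x+w],(800,600)))
    m,H,S_,V=masks(c["image"]);X=cloud(c)*1000
    for k,(sx,sy) in S.items():
        near=(np.hypot(X[...,0]-sx,X[...,1]-sy)<35)&(X[...,2]>28)
        mm=m[k]&near;mm=cv2.morphologyEx(mm.astype(np.uint8),cv2.MORPH_OPEN,np.ones((2,2)))>0
        print(n,k,"top z",np.percentile(X[mm][:,2],95).round(1) if mm.any() else None);blobs(c,mm,.040,40)
print(arm.observe()["tcp_pos"],arm.observe()["contact_force"].round(1))
E
```

```text
top dark top z 64.6
(222, 158) 97.0 ((630.5, 104.3), (36.1, 40.3), 73.3, (630.4, 104.5))
top brown top z 64.5
(245, 160) 113.5 ((622.4, 27.7), (37.0, 45.4), 76.0, (622.3, 27.7))
top cream top z 64.7
(268, 162) 146.5 ((613.2, -48.3), (41.2, 52.2), 81.0, (613.2, -48.3))
top white top z 63.3
(290, 163) 153.5 ((605.4, -123.1), (43.1, 51.6), 87.1, (605.4, -123.2))
side dark top z None
side brown top z 290.4
side cream top z 287.9
side white top z 64.0
(304, 210) 117.0 ((613.3, -126.2), (35.1, 62.1), 46.7, (613.8, -126.3))
[ 0.40917144 -0.21905357  0.13722307] [-0.7 -0.8 -0.3]
```

View pics/top20.png

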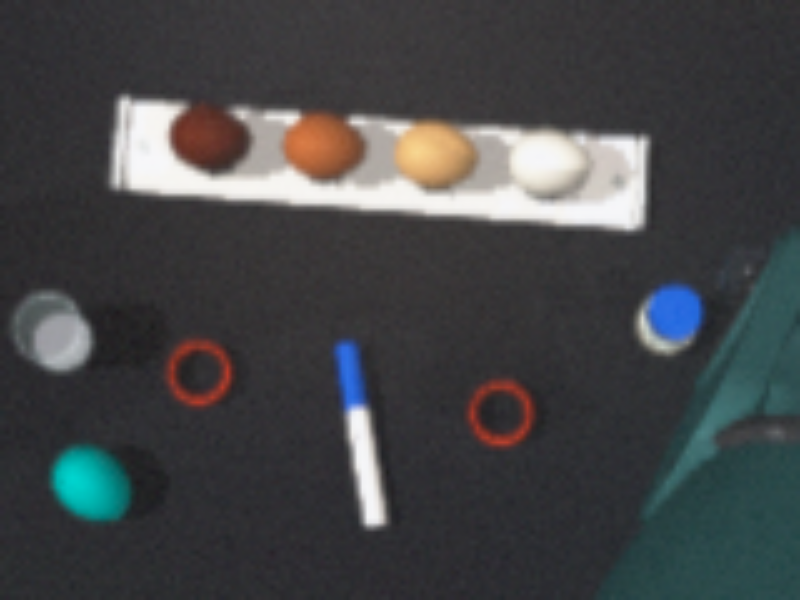

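View pics/side20.png

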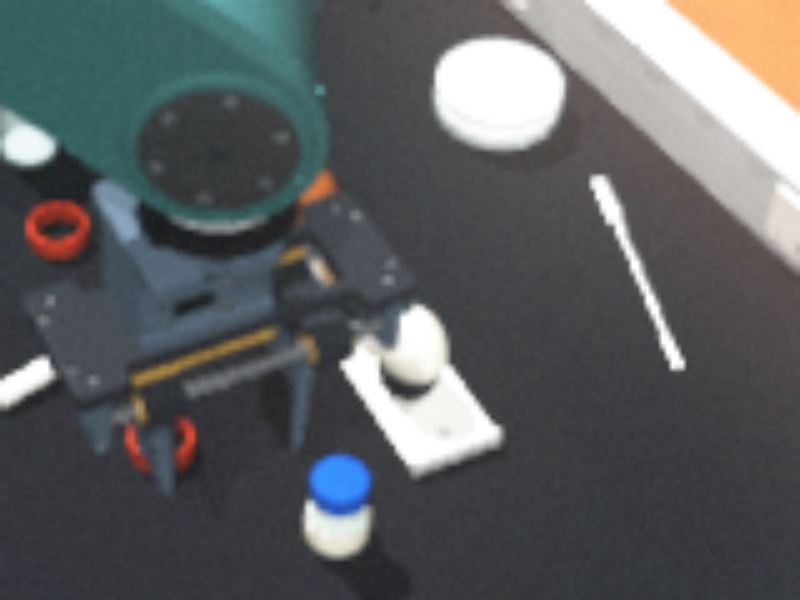

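The order is right in the top view: dark at (210,137), brown at (322,145), cream at (435,153), white at (548,163). The top-view fit shows up to 5 mm offset from the seats. I'll check that closer with the wrist camera, since the limit is 10 mm.

Call:
{"fn": "drive_tool", "kwargs": {
  "plan": [
    [[62,0.4,0,-0.1,0],[62,0.8,0,-0.2,0],[62,1,0,-0.2,0],[62,1,0,-0.2,0]]
  ]
}}

```text
time: 33.05
tcp_pos: [0.5321, -0.2291, 0.1613]
eef_rot: [[0.995, -0.097, 0.002], [-0.097, -0.995, -0.001], [0.002, 0.0, -1.0]]
contact_force: [-0.9, -0.4, -0.0]
width: 0.682
```

Call:
{"fn": "drive_tool", "kwargs": {
  "plan": [
    [[62,0.4,-0.05,0,0],[62,0.7,-0.1,0,0],[62,0.7,-0.1,0,0],[62,0.7,-0.1,0,0],[62,0.7,-0.1,0,0]]
  ]
}}

```text
time: 33.55
tcp_pos: [0.6121, -0.2256, 0.1604]
eef_rot: [[0.995, -0.099, -0.001], [-0.099, -0.995, 0.0], [-0.001, -0.0, -1.0]]
contact_force: [-0.1, -0.2, 1.2]
width: 0.682
```

```bash
python3 - <<'E'
from meas import *
c=arm.camera("wrist");cv2.imwrite("pics/w21.png",c["image"]);X=cloud(c)*1000
m,H,S_,V=masks(c["image"]);m["brown"]=(H>5)&(H<16)&(S_>110)&(V>50)
S=dict(dark=(633.1,106),brown=(625.5,31.4),cream=(617.9,-43.2),white=(610.4,-117.8))
print(arm.observe()["tcp_pos"])
for k,(sx,sy) in S.items():
    near=(np.hypot(X[...,0]-sx,X[...,1]-sy)<38)&(X[...,2]>27)
    print(k,"top",np.percentile(X[near][:,2],98).round(1));blobs(c,near,.04,300,9000)
hub=(X[...,2]>27)
# seat-free rail edges at z=6
w=(S_<60)&(V>120)&(abs(X[...,2]-6)<4)
for y0 in range(-140,150,20):
    r=X[w&(abs(X[...,1]-y0)<3)]
    if len(r)>5: print(y0,r[:,0].min().round(1),r[:,0].max().round(1),((r[:,0].min()+r[:,0].max())/2).round(1), "exp",round(621.6+0.1*(y0+5.9),1))
E
```

```text
[ 0.61200369 -0.22589014  0.16057464]Traceback (most recent call last):
  File "<stdin>", line 8, in <module>
    return _quantile_unchecked(
        a, q, axis, out, overwrite_input, method, keepdims, weights)
    return _ureduce(a,
                    func=_quantile_ureduce_func,
    ...<5 lines>...
                    overwrite_input=overwrite_input,
                    method=method)
    r = func(a, **kwargs)
    result = _quantile(arr,
                       quantiles=q,
    ...<2 lines>...
                       out=out,
                       weights=wgt)
    slices_having_nans = np.isnan(arr[-1, ...])
                                  ~~~^^^^^^^^^
IndexError: index -1 is out of bounds for axis 0 with size 0
```

View pics/w21.png

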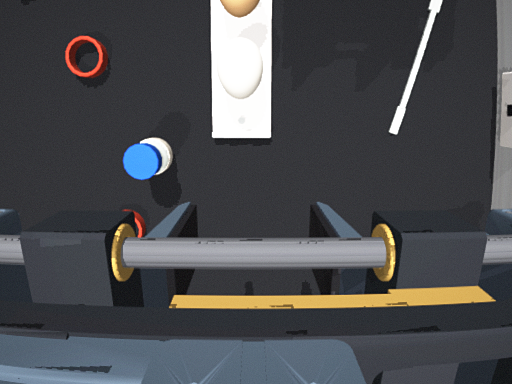

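Call:
{"fn": "drive_tool", "kwargs": {
  "plan": [
    [[62,0,-0.3,0,0],[62,0,-0.45,0,0],[62,0,-0.45,0,0],[62,0,-0.45,0,0]]
  ]
}}

```text
time: 34.0
tcp_pos: [0.6182, -0.1727, 0.161]
eef_rot: [[0.995, -0.098, 0.0], [-0.098, -0.995, -0.0], [0.0, 0.0, -1.0]]
contact_force: [0.3, -0.4, -0.0]
width: 0.675
```

```bash
cat > fin.py <<'E'
from meas import *
c=arm.camera("wrist");X=cloud(c)*1000;hsv=cv2.cvtColor(c["image"],cv2.COLOR_BGR2HSV)
S=dict(dark=(633.1,106),brown=(625.5,31.4),cream=(617.9,-43.2),white=(610.4,-117.8))
print(arm.observe()["tcp_pos"])
for k,(sx,sy) in S.items():
    near=(np.hypot(X[...,0]-sx,X[...,1]-sy)<40)&(X[...,2]>27)&(np.arange(384)[:,None]<205)
    if near.sum()<300: continue
    print(k,(sx,sy),"top",np.percentile(X[near][:,2],98).round(1));blobs(c,near,.04,300,9000)
w=(hsv[...,1]<60)&(hsv[...,2]>120)&(abs(X[...,2]-6)<4)
for y0 in range(-150,150,12):
    r=X[w&(abs(X[...,1]-y0)<3)]
    if len(r)>5 and np.ptp(r[:,0])>55: print(y0,np.ptp(r[:,0]).round(),((r[:,0].min()+r[:,0].max())/2).round(1), "exp",round(621.6+0.1*(y0+5.9),1))
r=X[w];print("rail ymin/max",r[:,1].min(),r[:,1].max(),"exp",-5.9-179,-5.9+179)
E
python3 fin.py
```

```text
[ 0.61825544 -0.17314583  0.16095401]
cream (617.9, -43.2) top 62.0
(238, 43) 2286.0 ((617.9, -42.6), (43.6, 56.1), 83.6, (617.9, -42.6))
white (610.4, -117.8) top 360.7
(239, 124) 1957.0 ((610.5, -118.1), (42.7, 54.6), 85.3, (610.5, -118.1))
-150 216.0 684.5 exp 607.2
-138 219.0 687.5 exp 608.4
-126 222.0 690.6 exp 609.6
-114 226.0 692.8 exp 610.8
-102 230.0 696.2 exp 612.0
-90 233.0 699.2 exp 613.2
-78 237.0 702.1 exp 614.4
-66 243.0 706.0 exp 615.6
-54 247.0 709.5 exp 616.8
-42 249.0 712.0 exp 618.0
-30 253.0 714.2 exp 619.2
-18 62.0 621.1 exp 620.4
-6 273.0 516.7 exp 621.6
6 276.0 515.5 exp 622.8
rail ymin/max -197.01536950415135 12.72009174565242 exp -184.9 173.1
```

Call:
{"fn": "drive_tool", "kwargs": {
  "plan": [
    [[62,0.05,-0.3,0,0],[62,0.1,-0.7,0,0],[62,0.1,-1,0,0],[62,0.1,-1,0,0],[62,0.1,-1,0,0]]
  ]
}}

```text
time: 34.55
tcp_pos: [0.6423, -0.0548, 0.1607]
eef_rot: [[0.995, -0.098, -0.0], [-0.098, -0.995, -0.0], [-0.0, 0.0, -1.0]]
contact_force: [-0.2, -0.7, -0.0]
width: 0.678
```

```bash
python3 fin.py; python3 - <<'E'
from h import *
c=arm.camera("wrist");cv2.imwrite("pics/w22.png",c["image"])
E
```

```text
[ 0.64223435 -0.05540085  0.16078088]
dark (633.1, 106) top 62.0
(226, 18) 1588.5 ((632.7, 99.4), (39.4, 46.4), 169.7, (632.7, 99.1))
brown (625.5, 31.4) top 360.5
(226, 93) 2117.5 ((625.8, 31.0), (43.9, 54.7), 87.1, (625.8, 30.9))
cream (617.9, -43.2) top 62.1
(228, 170) 1850.0 ((618.4, -43.1), (43.4, 55.1), 81.3, (618.4, -43.1))
-126 60.0 609.2 exp 609.6
-114 225.0 693.2 exp 610.8
-102 228.0 696.1 exp 612.0
-90 232.0 698.9 exp 613.2
-78 237.0 702.6 exp 614.4
-66 243.0 706.7 exp 615.6
-54 246.0 709.5 exp 616.8
-42 248.0 712.2 exp 618.0
-30 251.0 714.2 exp 619.2
-18 61.0 620.5 exp 620.4
-6 273.0 515.8 exp 621.6
6 275.0 516.0 exp 622.8
18 228.0 540.8 exp 624.0
30 61.0 625.0 exp 625.2
42 61.0 626.4 exp 626.4
54 61.0 627.7 exp 627.6
66 62.0 628.4 exp 628.8
78 61.0 630.9 exp 630.0
90 177.0 689.2 exp 631.2
102 61.0 633.0 exp 632.4
114 62.0 634.1 exp 633.6
126 56.0 633.3 exp 634.8
rail ymin/max -187.31858859368722 128.82712490295594 exp -184.9 173.1
```

View pics/w22.png

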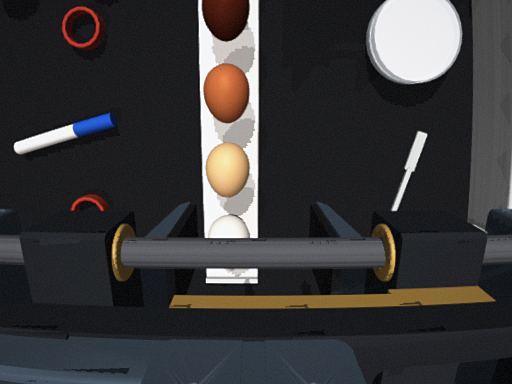

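The wrist view shows white, cream and brown within 1 mm of their seats, with egg tops at 62 mm. Dark, clipped at the image edge, is also seated with its top at 62 mm. The beaker hasn't moved in the top view, and the gripper is open and clear. I'm handing in.

```bash
python3 -c "
from cell import arm
print(arm.sign_off())"
```

```text
the job is handed in; nothing more can be done
None
```

All four eggs are in the rail in shade order, and I've handed the job in at about 35 s of the 112 s allowed. The colour meter stands at the right (smallest y) end, so white is in seat d, cream in c, brown in b and dark in a.

**Last checks**
- **White, cream and brown:** the wrist camera put these within about 1 mm of their seat centres. The cream top measured 62 mm above the bench, which is right for a seated egg. The wrist top heights for white and brown were spoiled by the gripper in view, but the top camera read about 64 mm for all four.
- **Dark:** it was cut off at the edge of the wrist picture, so that fit was no use. Its top also read 62 mm, and it looked seated in the top view; it was lowered at the measured seat position.
- **Beaker:** it looked unmoved in the last top view that showed it.
- **Gripper:** it was open and clear of everything at hand-in.

**What disagreed**
- **Fingertip position:** the cameras showed the fingertips about 30 mm short of the reported TCP. My first two tries at the brown egg therefore only closed on its upper half; the egg stayed in its ring and nothing was dropped. After that I set heights from the measured tips.
- **Top camera:** it showed offsets of 3–6 mm from the seats for brown, cream and white. I put that down to calibration and mask errors, because the closer wrist view did not show them.

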